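# Register, clip and load a sample rack

## Robot

A 6-joint arm with a two-finger parallel gripper is mounted at the origin on the work surface. World frame = base frame: x ahead of the robot, y to its left, z up, the work surface at z = 0. Lengths are in mm, angles in degrees, forces in N, time in s.
With the tool pointing down it reaches from about 275 to 725 mm from the base axis. Payload 15.9 kg.
Tool frame: the origin (TCP) lies at the very end of the fingers, on their centre line; the grasp point (between the pads) lies 19 mm behind it; z points along the fingers, y is the line along which they close (so a half turn about z gives the same grasp; the last joint's range is limited). The gripper opens to 85 mm and grips with 20 to 120 N. Pads are 22 mm wide; open, the fingers measure 114 mm over their backs; the gripper's body (76 mm by 85 mm) begins 54 mm behind the grasp point. The pads swing forward as they close: fully open they stand 13 mm farther back than shut.
Start: joints at [-77.349, 12.198, -1.971, 75.831, 0, 90], TCP at [109.5, -487.847, 231.306] pointing down, gripper open.
Joint ranges: [-170.91, 170.91], [-42.67, 98.43], [-65.05, 77.54], [-120.47, 116.71], [-90, 82.35], [-180, 180]. Speed limits (degrees/s): [108.29, 108.29, 136.94, 147.25, 180, 180].

## Interface

Orientations are given as a 3x3 rotation matrix whose columns are the frame's x, y, z axes.
In Python, from cell import ctrl, vision gives the robot as it stands.
- The arm moves only by the tool apply_moves, never from a script. Its argument "plan" is one flat list of numbers, 7 for each row, row after row: the finger opening in m, from 0 to 0.0854, then the shift along the world's x, y, z in m, then the turn, a rotation vector about the world's x, y, z in rad. A call has 1 to 5 rows; each row shifts and turns the commanded pose from where the row before left it; what a row does not reach is not made up. A row lasts 1/10 s, in which the tool goes at most 50 mm and 8.59 degrees, less where a joint would pass 70% of its speed; a pose out of reach is approached as far as the arm can. A call is refused whole if a number of a shift passes 0.05 or a number of a turn 0.15, either way. A call with a gripper value outside its range is refused whole. The fingers move at their own pace and stop on an object; the grip force is fixed at half the most. Time passes only in rows, so rows that do not move let the fingers close. It gives the time, the measured TCP pose, the force, the opening and the grip force at its end, in the units of the state.
- ctrl.state(): the state, without advancing time (a new reading comes with each control period).
- vision.get_image(name): name is "scene" or "top" or "wrist"; returns (picture, depth): 384x512x3 uint8, red, green, blue; 384x512 float32, mm along the optical axis (not along the pixel's ray), 0 where there is no reading.
- vision.calibration(name): a dict with "K" (3x3 intrinsics, pixels), "extrinsics" (4x4, takes a point from camera to world coordinates); the wrist camera has in their place "T_tool_cam" (4x4, takes a point from camera to tool coordinates, whose origin is the TCP and whose axes are the flange's). Camera axes: x right, y up, looking along -z (the intrinsics and any distortion apply to the point x, -y, -z); pixel columns grow to the right and rows downward; lengths in mm; the calibration is good to about 2 mm. A picture is of the moment at which its call begins: read the wrist's pose just before it. calibration takes no time and is no camera call.
- ctrl.job_done(): hands the job in; it is judged then, once.
The state is a dict: "clock": time; "joint_pos": joint angles; "joint_velocities": joint speeds; "tau": joint torques, N m; "position": TCP position; "orientation": TCP orientation; "wrist_force": force on the tool from outside, world axes, zero at the start; "wrist_torque": the same for the moment, N m; "grip_width": finger opening in mm; "finger_force": force on a finger pad.
Only numpy, scipy, OpenCV 4.12 (cv2) and the standard library are available. Lean on these libraries where they do the work, as an engineer would, in place of code of your own. Each camera call takes 0.05 s, during which the arm holds its last target. There are 200 camera calls.

## Task

Push the white tube rack fully home on the aluminium deck, flush against both the rear fence and the side stop of the fixture, then clip it there with every spring clip parked on the steel bar, each pushed well down over the rack's rear flange and the fence together. Stand every capped tube from the green rack in a well of the white rack, never tipping a tube over, let go of everything, and leave the other things on the deck where they are.

Things in the scene. Friction and masses are not known exactly. Their poses are not given: they have to be found in the camera images.
- fixture: Aluminium fixture bolted to the deck. Origin on the deck at the middle of the fence's front face. Rear fence: upright plate along y, 210 mm long, 6 mm thick (x 0 to +6), 75 mm high, with a 6 mm high foot behind it (x +6 to +36). Side stop: bar along x (x -95 to -15), 12 mm thick, 30 mm high, its face at y +90 looking to -y.
- home (a point): Where the rack's origin lies when the rack is home against both stops: 45 mm in front of the fence (-x), on the deck; axes as the fixture's, which the rack's axes then match.
- edge (a point): Middle of the top edge where the fence and the rack's flange meet when the rack is home, 75 mm above the deck; axes as the fixture's. The fence's 6 mm lies on its +x side, the flange's 6 mm on its -x side, 12 mm in all; the flange then spans y -90 to +90.
- rack: Loose white plastic rack, about 0.45 kg, 90 (x) by 180 mm (y); block 36 mm high, with an upright rear flange 6 mm thick (x +39 to +45) along its +x side, rising to 75 mm. Origin: centre of the underside. Five round wells 21 mm wide, 28 mm deep (floor 8 mm above the underside) at x -20, y -68, -34, 0, +34, +68 mm. It starts some cm off both stops and a little turned.
- bar: Fixed steel parking bar, an upright plate along its x, 170 mm long, 12 mm thick, its top edge 66 mm above the deck, on a foot 50 mm wide; origin on the deck below its middle.
- supply: Fixed green tube rack, 160 mm (x) by 50 mm (y), 45 mm high, with four wells 35 mm deep in a row along x at -60, -20, +20 and +60 mm; origin at the centre of its underside.
- clip0: Black sprung clip (like a clothes peg) parked on the bar, jaws down, handles up; may be absent. 22 mm wide along y, 79 mm tall, 80 g. Origin midway between the jaw tips, z up. Squeezing its handles together along its x opens the jaws below. Its steel spring barrel, lower side 31 mm above the jaw tips, rests on the edge when the clip is fully down.
- clip0_grip (a point): Middle between the handles of clip0, 66 mm above its jaw tips: where to squeeze it. At rest the handles are 36 mm wide over all here, 40 mm at the top (12 mm higher); squeezed fully (about 12 N) they stand parallel, 24 mm over all, and the jaw tips are 26 mm apart.
- clip0_jaw (a joint): Opening of clip0's jaw hinge, rad: 0 on a 12 mm edge, about -0.17 on 6 mm, 0.4 when squeezed fully open.
- clip1: Black sprung clip (like a clothes peg) parked on the bar, jaws down, handles up; may be absent. 22 mm wide along y, 79 mm tall, 80 g. Origin midway between the jaw tips, z up. Squeezing its handles together along its x opens the jaws below. Its steel spring barrel, lower side 31 mm above the jaw tips, rests on the edge when the clip is fully down.
- clip1_grip (a point): Middle between the handles of clip1, 66 mm above its jaw tips: where to squeeze it. At rest the handles are 36 mm wide over all here, 40 mm at the top (12 mm higher); squeezed fully (about 12 N) they stand parallel, 24 mm over all, and the jaw tips are 26 mm apart.
- clip1_jaw (a joint): Opening of clip1's jaw hinge, rad: 0 on a 12 mm edge, about -0.17 on 6 mm, 0.4 when squeezed fully open.
- clip2: Black sprung clip (like a clothes peg) parked on the bar, jaws down, handles up; may be absent. 22 mm wide along y, 79 mm tall, 80 g. Origin midway between the jaw tips, z up. Squeezing its handles together along its x opens the jaws below. Its steel spring barrel, lower side 31 mm above the jaw tips, rests on the edge when the clip is fully down.
- clip2_grip (a point): Middle between the handles of clip2, 66 mm above its jaw tips: where to squeeze it. At rest the handles are 36 mm wide over all here, 40 mm at the top (12 mm higher); squeezed fully (about 12 N) they stand parallel, 24 mm over all, and the jaw tips are 26 mm apart.
- clip2_jaw (a joint): Opening of clip2's jaw hinge, rad: 0 on a 12 mm edge, about -0.17 on 6 mm, 0.4 when squeezed fully open.
- tube0: Glass sample tube with a yellow cap, 100 mm tall, 25 g; may be absent. Body 16 mm across, cap 18 mm across and 20 mm high at the top. Origin at the centre of its foot, z up. Stands in a well of the green rack.
- tube1: Glass sample tube with a yellow cap, 100 mm tall, 25 g; may be absent. Body 16 mm across, cap 18 mm across and 20 mm high at the top. Origin at the centre of its foot, z up. Stands in a well of the green rack.
- tube2: Glass sample tube with a yellow cap, 100 mm tall, 25 g; may be absent. Body 16 mm across, cap 18 mm across and 20 mm high at the top. Origin at the centre of its foot, z up. Stands in a well of the green rack.
- tube3: Glass sample tube with a yellow cap, 100 mm tall, 25 g; may be absent. Body 16 mm across, cap 18 mm across and 20 mm high at the top. Origin at the centre of its foot, z up. Stands in a well of the green rack.
- jar: Bystander: small amber jar 40 mm across, 55 mm tall; leave alone.
- wrench: Bystander: wrench 150 mm long lying on the deck; leave alone.
- capbox: Bystander: open grey box 90 by 70 by 45 mm; leave alone.

How it is judged (in metres and radians):
On the way, in this order (a step that is already met when the one before it is completed fails the run):
1. the rack is home, flush against the fence and the side stop (x of rack in the frame of home between -0.003 and 0.003 m and y of rack in the frame of home between -0.003 and 0.003 m and angle between the x axis of rack and the x axis of fixture, either way round below 0.03 rad), for 0.2 s.
2. every clip pinches the rack's flange and the fence together (y of clip0 in the frame of edge between -0.1 and 0.09 m and z of each of clip0, clip1, clip2 in the frame of edge below -0.018 m and angle between each of clip0, clip1, clip2's own z axis and vertical below 0.25 rad and contact force between each of clip0, clip1, clip2 and rack above 0.5 N and contact force between each of clip0, clip1, clip2 and fixture above 0.5 N and y of clip1 in the frame of edge between -0.1 and 0.09 m and y of clip2 in the frame of edge between -0.1 and 0.09 m), for 0.2 s.
At the end, for the whole second after the job is handed in: Rack within 3 mm of home both ways and 0.03 rad of square; each clip within 0.25 rad of upright, jaw tips 18 mm or more below the edge, pressing on flange and fence; each tube in a well (foot under 18 mm above the rack's underside, tilt under 0.2 rad); all released and at rest (all of step 1 and all of step 2 and x of tube0 in the frame of rack between -0.04 and 0.03 m and y of tube0 in the frame of rack between -0.09 and 0.09 m and z of tube0 in the frame of rack between 0 and 0.018 m and angle between each of tube0, tube1, tube2, tube3's own z axis and vertical below 0.2 rad and x of tube1 in the frame of rack between -0.04 and 0.03 m and y of tube1 in the frame of rack between -0.09 and 0.09 m and z of tube1 in the frame of rack between 0 and 0.018 m and x of tube2 in the frame of rack between -0.04 and 0.03 m and y of tube2 in the frame of rack between -0.09 and 0.09 m and z of tube2 in the frame of rack between 0 and 0.018 m and x of tube3 in the frame of rack between -0.04 and 0.03 m and y of tube3 in the frame of rack between -0.09 and 0.09 m and z of tube3 in the frame of rack between 0 and 0.018 m and linear speed of each of rack, clip0, clip1, clip2, tube0, tube1, tube2, tube3 below 0.02 m/s); the robot touches nothing.
It fails at once if a tube is tipped over (more than 0.7 rad) (angle between any of tube0, tube1, tube2, tube3's own z axis and vertical above 0.7 rad).
It fails at once if a bystander is moved more than 30 mm (distance of any of jar, wrench, capbox from where it was at the start of the episode above 0.03 m).
Of clip0, clip1, clip2 only 2 to 3 are there at a start; the rules pass over those that are not, and their reading is None.
Of tube0, tube1, tube2, tube3 only 2 to 4 are there at a start; the rules pass over those that are not, and their reading is None.
At some moment in a run one of rack may be knocked a few centimetres aside while the robot is not near it.
It also fails if it takes over 210 s, if anything falls off the work surface, if the arm or the gripper's body presses on something with over 40 N, if the wrist force passes 120 N, or if a joint passes its speed limit or range.

## Working session

There is one attempt and no reset: what is moved stays moved. The work goes in short steps, Python scripts to look and compute and a tool call to move; the robot and the scene stay as the last step left them, time stands still between calls to the robot, and variables do not carry over. Pictures are saved under pics/ and viewed, at most 14 in all, crops included, and the job is handed in when it is done.

Besides the shell and the picture viewer there is one more tool, called after ">>>" as name(argument=value, ...), one argument or row to a line, values as JSON. apply_moves: Moves the arm, as the interface text tells. Its arguments: {"type":"object","properties":{"plan":{"type":"array","items":{"type":"number"}}},"required":["plan"]}

```bash
mkdir -p pics; ls; cat > h.py <<'E'
from cell import ctrl, vision
import numpy as np, cv2
np.set_printoptions(precision=1,suppress=True)
def grab(n):
    s=ctrl.state(); im,d=vision.get_image(n); c=vision.calibration(n); K=np.array(c["K"])
    if n=="wrist":
        T=np.eye(4);T[:3,:3]=np.array(s["orientation"]);T[:3,3]=s["position"]; E=T@np.array(c["T_tool_cam"])
    else: E=np.array(c["extrinsics"])
    return im,d,K,E
def cloud(d,K,E):
    v,u=np.mgrid[:d.shape[0],:d.shape[1]]
    P=np.stack([(u-K[0,2])/K[0,0]*d,-(v-K[1,2])/K[1,1]*d,-d,np.ones_like(d)],-1)
    return (P@E.T)[...,:3]
def save(n,im): cv2.imwrite(f"pics/{n}.png",im[...,::-1])
E
python3 - <<'E'
from h import *
for n in("top","scene"):
    im,d,K,E=grab(n); save(n,im); np.savez(n,im=im,d=d,K=K,E=E); print(n,K,E, (d==0).mean())
s=ctrl.state(); print(s); print({k:v for k,v in vision.calibration("wrist").items()}); print(vision.calibration("top").keys())
E
```

```text
pics
top [[406.5   0.  256.7]
 [  0.  406.5 192.3]
 [  0.    0.    1. ]] [[   0.     1.    -0.2  320.5]
 [  -1.     0.    -0.    -6.3]
 [  -0.     0.2    1.  1237.2]
 [   0.     0.     0.     1. ]] 0.003875732421875
scene [[451.    0.  253.9]
 [  0.  451.  189.9]
 [  0.    0.    1. ]] [[   0.7   -0.5    0.5 1064.9]
 [   0.7    0.5   -0.5 -599.8]
 [   0.     0.7    0.7  889.4]
 [   0.     0.     0.     1. ]] 0.004130045572916667
{'clock': 0.1, 'joint_pos': array([-77.3,  12.2,  -2. ,  75.8,  -0. ,  90. ]), 'joint_velocities': array([-0. , -0. ,  0.1, -0.1,  0.1,  0.1]), 'tau': array([  0. , -68.7,  48.8,   0. ,   0. ,   0. ]), 'position': array([ 109.4, -487.6,  230.9]), 'orientation': array([[ 1. ,  0.2, -0. ],
       [ 0.2, -1. ,  0. ],
       [-0. , -0. , -1. ]]), 'wrist_force': array([-0.2,  0.7, -0.2]), 'wrist_torque': array([-0., -0.,  0.]), 'finger_force': 0.0, 'grip_width': 85.30557584435108}
{'K': array([[281.7,   0. , 256.5],
       [  0. , 281.7, 189.8],
       [  0. ,   0. ,   1. ]]), 'T_tool_cam': array([[  -0. ,    1. ,    0.3,   73.1],
       [   1. ,    0. ,   -0. ,    0.2],
       [  -0. ,    0.3,   -1. , -142.7],
       [   0. ,    0. ,    0. ,    1. ]])}
dict_keys(['K', 'extrinsics'])
```

View pics/top.png

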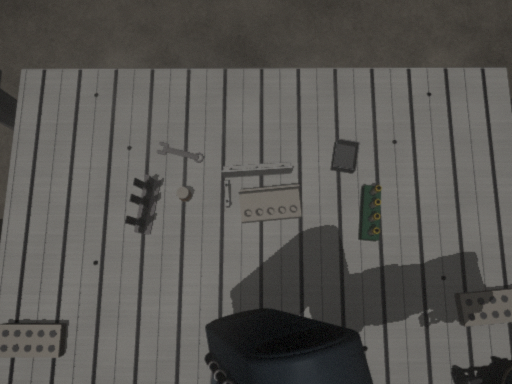

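View pics/scene.png

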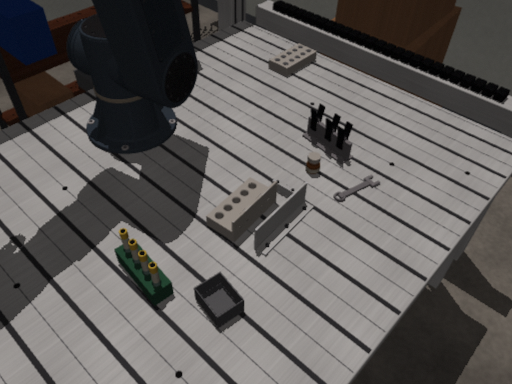

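The top view shows the fence at about (258,168), the side stop at (228,193) and the white rack at (270,203), with its flange near (270,188). Three clips stand on the bar at (147,205), and four yellow caps sit in the green rack at (372,210). The scene view agrees.

```bash
python3 - <<'E'
from h import *
for n in("top","scene"):
    z=np.load(n+".npz"); P=cloud(z["d"],z["K"],z["E"]); im=z["im"]; hsv=cv2.cvtColor(im,cv2.COLOR_RGB2HSV)
    def rep(name,m):
        Q=P[m]; 
        if len(Q)<5: print(n,name,len(Q));return
        r=cv2.minAreaRect(Q[:,:2].astype(np.float32)); print(n,name,len(Q),"mean",Q.mean(0),"z5-95",np.percentile(Q[:,2],[5,95]),"rect",np.array(r[0]),np.array(r[1]),round(r[2],1))
    X,Y,Z=P[...,0],P[...,1],P[...,2]
    reg=lambda x0,x1,y0,y1:(X>x0)&(X<x1)&(Y>y0)&(Y<y1)
    rep("deck",reg(300,600,-100,-50)&(Z<15))
    fr=reg(300,560,-180,150)
    rep("z>60",fr&(Z>60)&(Z<90)); 
    rep("fence",fr&(Z>64)&(X>398)&(Z<90)); rep("flange",fr&(Z>64)&(X<398)&(Z<90))
    rep("block",fr&(Z>30)&(Z<42)&(X<385)); rep("stop",reg(300,430,70,150)&(Z>22)&(Z<38))
    rep("foot",fr&(Z>3.5)&(Z<10)&(X>410))
    cl=reg(200,500,250,450)
    rep("clips",cl&(Z>100)); rep("bar",cl&(Z>60)&(Z<72))
    m=(cl&(Z>90)).astype(np.uint8); k,l,st,c=cv2.connectedComponentsWithStats(m)
    for i in range(1,k):
        if st[i,4]>15: rep("clip%d"%i,(l==i)); print(c[i])
    yel=(hsv[...,0]>15)&(hsv[...,0]<35)&(hsv[...,1]>120)&(hsv[...,2]>90)
    k,l,st,c=cv2.connectedComponentsWithStats(yel.astype(np.uint8))
    for i in range(1,k):
        if st[i,4]>6: rep("cap%d"%i,(l==i)); print(c[i],st[i])
    g=(hsv[...,0]>60)&(hsv[...,0]<95)&(hsv[...,1]>80)
    rep("green",g&(Z>38)&(Z<52))
E
```

```text
top deck 1119 mean [410.7 -75.2   0.1] z5-95 [-4.3  5.3] rect [450.4 -75.4] [299.2  49.9] 0.2
top z>60 164 mean [552.4 -15.1  71.8] z5-95 [62.4 77.3] rect [553.6 -20.5] [  6.8 176.4] 5.5
top fence 145 mean [552.4 -13.   73. ] z5-95 [65.5 77.4] rect [553.8 -20.5] [  6.7 176.4] 5.7
top flange 0
top block 0
top stop 0
top foot 285 mean [478.2 -23.8   5.6] z5-95 [3.6 9.3] rect [480.  -16.7] [147.1 326.1] 1.5
top clips 45 mean [454.3 364.1 109.1] z5-95 [101.  115.2] rect [453.5 358.1] [39.4 21.8] 81.8
top bar 94 mean [463.9 356.   65.1] z5-95 [60.7 69.9] rect [463.  355.9] [22.8 72.6] 84.7
top clip1 43 mean [455.6 374.  104.7] z5-95 [ 93.9 114.6] rect [455.7 373.4] [ 8.4 21.7] 82.5
[127.7 219.7]
top clip2 16 mean [449.7 340.7 109.1] z5-95 [ 98.3 114.7] rect [450.1 341. ] [ 3.9 19.9] 80.2
[138.9 221.6]
top cap2 8 mean [ 503.6 -323.7  109.2] z5-95 [107.2 111.5] rect [ 503.6 -324.1] [13.7  4.6] 52.3
[376.4 203.1] [375 201   5   4   8]
top green 3
scene deck 968 mean [426.3 -76.1   0.6] z5-95 [-2.6  3.9] rect [449.9 -75. ] [299.5  49.9] 0.0
scene z>60 213 mean [553.7  -6.1  71.1] z5-95 [61.7 
[... 628 characters left out ...]
7] rect [452.1 339.4] [ 9.6 23.5] 81.7
[313.  111.9]
scene cap1 24 mean [ 432.1 -323.4  109.8] z5-95 [107.5 112.6] rect [ 430.2 -322. ] [15.4 13. ] 85.2
[122.6 231.9] [119 229   8   6  24]
scene cap2 30 mean [ 470.1 -327.1  109.8] z5-95 [106.6 112.5] rect [ 469.4 -326.1] [15.5 15.7] 37.3
[131.6 242.3] [128 239   9   7  30]
scene cap3 31 mean [ 527.6 -339.4  135.5] z5-95 [108.2 112.9] rect [ 781.5 -466.6] [ 15.9 626.1] 63.4
[141.4 253.5] [138 250   8   7  31]
scene cap4 35 mean [ 549.6 -334.5  109.8] z5-95 [107.  112.6] rect [ 548.6 -333.6] [16.7 16.3] 85.8
[151.9 265.4] [148 262   9   7  35]
scene green 806 mean [ 494.7 -220.6   44.7] z5-95 [39.7 47.9] rect [244.2 356.5] [1319.7  890.1] 79.6
```

```bash
cat > m.py <<'E'
from h import *
def line(Q,ax):
    # robust long-axis fit -> centre mid of extents, yaw of the line against +y (deg)
    v=cv2.fitLine(Q[:,:2].astype(np.float32),cv2.DIST_HUBER,0,.01,.01).ravel(); t=v[:2]*np.sign(v[ax]); s=(Q[:,:2]-v[2:])@t; n=(Q[:,:2]-v[2:])@np.array([t[1],-t[0]])
    a,b=np.percentile(s,[1,99]); return v[2:]+t*(a+b)/2,"len",round(b-a,1),"dir",round(np.degrees(np.arctan2(t[1],t[0])),2),"sig",round(n.std(),1),"N",len(Q),"z",round(np.median(Q[:,2]),1)
E
python3 - <<'E'
from m import *
for n in("top","scene"):
    z=np.load(n+".npz"); P=cloud(z["d"],z["K"],z["E"]); im=z["im"]; hsv=cv2.cvtColor(im,cv2.COLOR_RGB2HSV)
    X,Y,Z=P[...,0],P[...,1],P[...,2]
    reg=lambda x0,x1,y0,y1:(X>x0)&(X<x1)&(Y>y0)&(Y<y1)
    S=lambda k,m,ax:print(n,k,*line(P[m],ax)) if m.sum()>8 else print(n,k,m.sum())
    S("flange",reg(530,580,-130,90)&(Z>68)&(Z<90),1)
    S("fence",reg(585,680,-180,160)&(Z>68)&(Z<90),1)
    S("fenceall",reg(585,680,-180,160)&(Z>20)&(Z<90),1)
    S("block",reg(440,560,-160,110)&(Z>31)&(Z<41),1)
    S("stop",reg(500,600,65,150)&(Z>22)&(Z<36),0)
    S("stop all",reg(500,600,65,150)&(Z>12)&(Z<36),0)
    S("bar",reg(350,650,250,460)&(Z>61)&(Z<70),0)
    m=(reg(350,650,250,460)&(Z>90)).astype(np.uint8)*255
    k,l,st,c=cv2.connectedComponentsWithStats(m)
    for i in range(1,k):
        if st[i,4]>10: Q=P[l==i]; print("blob",st[i,4],Q.mean(0),Q.min(0),Q.max(0))
    S("green",reg(400,620,-380,-260)&(Z>40)&(Z<50),0)
    for cx in(430,470,510,550):
        Q=P[reg(cx-15,cx+15,-360,-300)&(Z>103)&(Z<118)&(hsv[...,1]>80)]; print("cap",cx,len(Q),np.median(Q,0) if len(Q) else "")
E
```

```text
top flange [553.6 -21.6] len 174.3 dir 95.51 sig 1.9 N 143 z 74.3
top fence [610.4  15.1] len 204.1 dir 94.07 sig 2.0 N 174 z 74.0
top fenceall [608.6  13.5] len 204.7 dir 93.87 sig 1.9 N 442 z 59.8
top block [514.2 -24.9] len 178.9 dir 93.91 sig 25.4 N 1470 z 35.5
top stop [545.1 104.5] len 77.1 dir 4.22 sig 9.2 N 113 z 29.5
top stop all [545.2 103.9] len 77.1 dir 4.47 sig 8.9 N 123 z 29.2
top bar [510.5 349.3] len 168.0 dir -8.17 sig 5.5 N 164 z 65.6
blob 41 [564.4 358.1 104.5] [553.6 353.3  90.2] [575.7 363.3 117.3]
blob 18 [559.7 325.  106.3] [548.6 322.4  90.4] [570.1 327.5 115.1]
blob 42 [517.5 365.1 103.6] [506.9 361.7  90.2] [528.6 370.  115.6]
blob 19 [512.4 331.9 108.6] [502.6 329.5  91.8] [522.1 335.1 115.9]
blob 43 [455.6 374.  104.7] [445.4 369.1  91.1] [466.5 378.6 115.6]
blob 16 [449.7 340.7 109.1] [440.3 337.3  93.6] [459.6 342.8 115.4]
top green [ 511.8 -317.6] len 205.6 dir -2.49 sig 16.0 N 644 z 44.5
cap 430 32 [ 425.7 -317.3  109.3]
cap 470 29 [ 467.1 -321.4  109.8]
cap 510 33 [ 506.3 -325.2  109.6]
cap 550 29 [ 546.4 -328.2  109.6]
scene flange [555.9 -25.3] len 
[... 284 characters left out ...]
 sig 4.0 N 113 z 29.5
scene stop all [543.2  98. ] len 68.7 dir 2.21 sig 3.9 N 151 z 28.3
scene bar [511.5 342.3] len 165.4 dir -7.55 sig 6.0 N 159 z 65.9
blob 53 [456.3 370.7 103.2] [443.7 364.2  91.6] [467.5 376.4 115.6]
blob 36 [452.3 338.3 103.1] [440.  333.   90.2] [463.1 343.6 113.3]
blob 56 [518.6 361.1 102.9] [505.7 352.6  90.4] [529.9 369.2 117.4]
blob 47 [514.  329.4 103.1] [500.6 325.4  90.7] [526.2 333.9 114.7]
blob 109 [563.2 340.3 102.7] [548.8 316.8  90.1] [575.8 362.6 116.4]
scene green [ 514.2 -338.2] len 210.5 dir 0.12 sig 16.4 N 860 z 45.0
cap 430 47 [ 431.4 -322.9  109.5]
cap 470 51 [ 471.6 -327.3  110. ]
cap 510 48 [ 509.8 -330.7  110.2]
cap 550 53 [ 550.2 -334.6  110. ]
```

```bash
python3 - <<'E'
from h import *
a=[]
z=np.load("top.npz"); a.append(cv2.resize(z["im"][120:260,100:400],(800,373),interpolation=cv2.INTER_CUBIC))
save("topcrop",a[0])
E
```

```text
(no output)
```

View pics/topcrop.png

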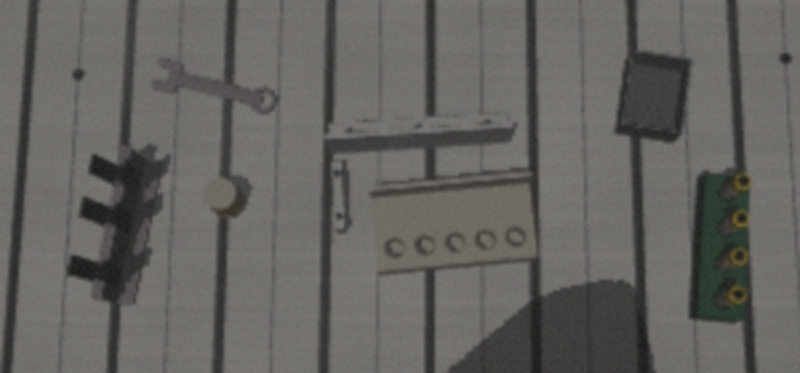

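The crop confirms three clips (left), the rack about 50 mm short of the fence and 35 mm off the stop, and four tubes (right). I'm moving over the rack for a close look.

>>> apply_moves(
  plan=[0.05,0.025,0.031,0,0,0,-0.009,0.05,0.025,0.031,0,0,0,-0.009,0.05,0.025,0.031,0,0,0,-0.009,0.05,0.025,0.031,0,0,0,-0.009,0.05,0.025,0.031,0,0,0,-0.009],
)

```text
clock: 0.6
position: [235.0, -331.4, 231.1]
orientation: [[0.985, 0.174, -0.0], [0.174, -0.985, 0.0], [-0.0, -0.0, -1.0]]
wrist_force: [0.0, -0.3, 0.4]
grip_width: 50.1
finger_force: 0.0
```

>>> apply_moves(
  plan=[0.05,0.025,0.031,0,0,0,-0.009,0.05,0.025,0.031,0,0,0,-0.009,0.05,0.025,0.031,0,0,0,-0.009,0.05,0.025,0.031,0,0,0,-0.009,0.05,0.025,0.031,0,0,0,-0.009],
)

```text
clock: 1.1
position: [360.1, -176.3, 231.3]
orientation: [[0.992, 0.13, -0.0], [0.13, -0.992, -0.0], [-0.0, 0.0, -1.0]]
wrist_force: [0.8, -1.1, 0.1]
grip_width: 49.6
finger_force: 0.0
```

>>> apply_moves(
  plan=[0.05,0.025,0.031,0,0,0,-0.009,0.05,0.025,0.031,0,0,0,-0.009,0.05,0.025,0.031,0,0,0,-0.009,0.05,0.025,0.031,0,0,0,-0.009,0.05,0.025,0.031,0,0,0,-0.009],
)

```text
clock: 1.6
position: [485.2, -21.2, 231.1]
orientation: [[0.996, 0.086, -0.0], [0.086, -0.996, -0.0], [-0.0, -0.0, -1.0]]
wrist_force: [0.6, -0.8, -0.3]
grip_width: 49.7
finger_force: 0.0
```

>>> apply_moves(
  plan=[0.05,0,0,0,0,0,0,0.05,0,0,0,0,0,0],
)

```text
clock: 1.8
position: [484.4, -22.3, 230.8]
orientation: [[0.996, 0.087, -0.001], [0.087, -0.996, -0.0], [-0.001, -0.0, -1.0]]
wrist_force: [-0.7, -0.2, 0.3]
grip_width: 49.8
finger_force: 0.0
```

```bash
cat >> m.py <<'E'
def rackfix(n="wrist",pic=None):
    im,d,K,E=grab(n); P=cloud(d,K,E); P[d==0]=1e4
    if pic: save(pic,im)
    X,Y,Z=P[...,0],P[...,1],P[...,2]
    h=(Z>67)&(Z<84)&(abs(Y)<160)
    Q=P[h&(X<585+.07*-Y*0)&(X>500)]; F=P[h&(X>585)&(X<650)]
    for k,q in(("flange",Q),("fence",F)):
        print(k,*line(q,1)) if len(q)>20 else print(k,len(q))
    T=(X>500)&(X<600)&(Y>50)&(Y<150)&(Z>23)&(Z<36)
    return im,P
E
python3 - <<'E'
from m import *
s=ctrl.state(); print(s["clock"],s["position"],s["joint_pos"],s["grip_width"],s["wrist_force"])
im,P=rackfix("wrist","w1")
E
```

```text
1.8 [484.4 -22.3 230.8] [ -2.6  10.5  -4.2  75.4  -0.  172.4] 49.807522442343604 [-0.7 -0.2  0.3]
flange [556.  -22.9] len 176.2 dir 95.46 sig 1.7 N 1091 z 75.0
fence [612.3  12.1] len 205.1 dir 93.8 sig 1.9 N 1856 z 74.9
```

View pics/w1.png

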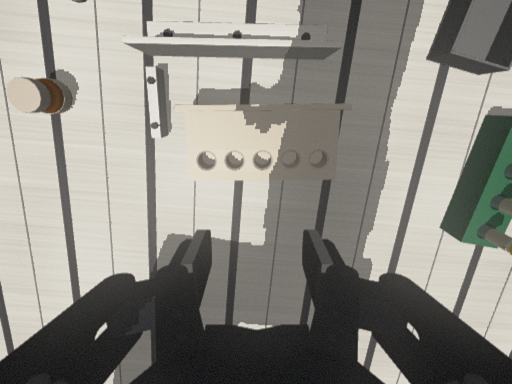

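The wrist view shows the rack at (262,145), the fence at (232,45) and the stop at (155,100). The measured rack-to-home offset is about 52 mm along the fixture's x and 32 mm along its y. I'm lowering in front of the rack.

>>> apply_moves(
  plan=[0.05,-0.008,-0.002,-0.044,0,0,0.002,0.05,-0.007,-0.002,-0.044,0,0,0.002,0.05,-0.007,-0.002,-0.044,0,0,0.002,0.05,-0.007,-0.002,-0.044,0,0,0.002,0.05,-0.007,-0.002,-0.044,0,0,0],
)

```text
clock: 2.35
position: [447.5, -34.0, 10.2]
orientation: [[0.996, 0.092, 0.001], [0.092, -0.996, -0.0], [0.001, 0.0, -1.0]]
wrist_force: [1.2, -0.3, -0.8]
grip_width: 50.0
finger_force: 0.0
```

>>> apply_moves(
  plan=[0.05,0,0,0,0,0,0,0.05,0.01,0.001,0,0,0,0,0.05,0.01,0.001,0,0,0,-0.004,0.05,0.01,0.001,0,0,0,-0.008,0.05,0.01,0.001,0,0,0,-0.008],
)

```text
clock: 2.85
position: [490.6, -28.8, 12.6]
orientation: [[0.997, 0.073, 0.002], [0.073, -0.997, -0.0], [0.002, 0.0, -1.0]]
wrist_force: [-3.4, 0.1, 2.0]
grip_width: 49.8
finger_force: 1.6
```

```bash
python3 - <<'E'
from m import *
s=ctrl.state(); print(s["clock"],s["position"],s["orientation"][:,1]*100,s["wrist_force"])
rackfix("wrist","w2"); rackfix("top")
E
```

```text
2.85 [490.6 -28.8  12.6] [  7.3 -99.7   0. ] [-3.4  0.1  2. ]
flange [546.5 -24.2] len 148.2 dir 51.79 sig 16.8 N 8129 z 74.5
fence [587.3 -36.7] len 100.8 dir 92.58 sig 1.2 N 7632 z 74.8
flange 6
fence [605.8  89.3] len 56.2 dir 93.73 sig 2.2 N 50 z 73.6
```

View pics/w2.png

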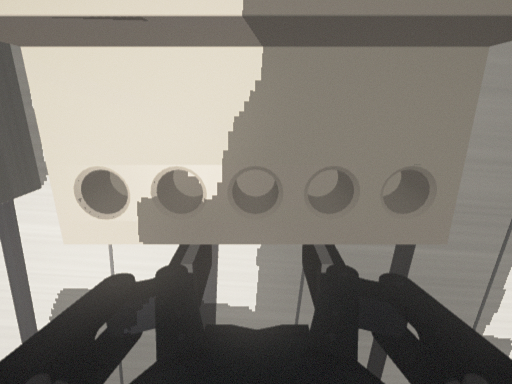

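The fingers sit evenly against the rack's front face and it is moving squarely. I'll push on and watch the force.

>>> apply_moves(
  plan=[0.05,0.006,0,0,0,0,-0.002,0.05,0.006,0,0,0,0,-0.002,0.05,0.003,0,0,0,0,-0.002,0.05,0,0,0,0,0,0.05,0,0,0,0,0,0],
)

```text
$.plan: bad value
```

>>> apply_moves(
  plan=[0.05,0.002,0,0,0,0,0,0.05,0,0,0,0,0,0],
)

```text
clock: 3.15
position: [490.7, -28.8, 11.4]
orientation: [[0.997, 0.074, 0.0], [0.074, -0.997, 0.0], [0.0, 0.0, -1.0]]
wrist_force: [-0.3, 1.4, -0.4]
grip_width: 49.8
finger_force: 0.0
```

>>> apply_moves(
  plan=[0.05,0.002,0,0,0,0,0,0.05,0,0,0,0,0,0],
)

```text
clock: 3.35
position: [492.5, -28.9, 11.3]
orientation: [[0.997, 0.074, -0.0], [0.074, -0.997, 0.0], [-0.0, -0.0, -1.0]]
wrist_force: [-1.1, -0.2, 0.1]
grip_width: 49.9
finger_force: 0.0
```

>>> apply_moves(
  plan=[0.05,0.002,0,0,0,0,0,0.05,0,0,0,0,0,0],
)

```text
clock: 3.55
position: [494.4, -28.8, 11.2]
orientation: [[0.997, 0.074, -0.0], [0.074, -0.997, 0.0], [-0.0, -0.0, -1.0]]
wrist_force: [-2.0, 0.3, 0.8]
grip_width: 50.0
finger_force: 0.7
```

>>> apply_moves(
  plan=[0.05,0.005,0,0,0,0,-0.003,0.05,0.004,0,0,0,0,-0.004,0.05,0,0,0,0,0,0],
)

```text
clock: 3.85
position: [504.4, -28.9, 11.3]
orientation: [[0.998, 0.067, 0.001], [0.067, -0.998, -0.0], [0.001, 0.0, -1.0]]
wrist_force: [0.1, -1.2, 0.4]
grip_width: 50.4
finger_force: 0.0
```

>>> apply_moves(
  plan=[0.05,0.002,0,0,0,0,0,0.05,0.002,0,0,0,0,0],
)

```text
clock: 4.05
position: [507.4, -28.8, 11.3]
orientation: [[0.998, 0.067, -0.0], [0.067, -0.998, 0.0], [-0.0, -0.0, -1.0]]
wrist_force: [-3.1, 0.7, 2.2]
grip_width: 49.7
finger_force: 1.5
```

>>> apply_moves(
  plan=[0.05,0.002,0,0,0,0,0,0.05,0.001,0,0,0,0,0],
)

```text
clock: 4.25
position: [510.7, -28.8, 11.3]
orientation: [[0.998, 0.067, 0.0], [0.067, -0.998, -0.0], [0.0, 0.0, -1.0]]
wrist_force: [-2.8, 0.3, 1.8]
grip_width: 50.0
finger_force: 1.5
```

>>> apply_moves(
  plan=[0.05,0.001,0,0,0,0,0,0.05,0.001,0,0,0,0,0],
)

```text
clock: 4.45
position: [511.7, -28.9, 11.1]
orientation: [[0.998, 0.067, -0.002], [0.067, -0.998, -0.0], [-0.002, -0.0, -1.0]]
wrist_force: [-12.7, -0.5, 9.4]
grip_width: 49.7
finger_force: 6.3
```

The rack met the fence at tool x 511.7, where the force jumped. Next I go to its -y end and push it to the side stop.

>>> apply_moves(
  plan=[0.05,-0.02,-0.001,0,0,0,0,0.03,0,0,0.045,0,0,0,0.03,0,0,0.045,0,0,0,0.03,0,0,0.045,0,0,0],
)

```text
clock: 4.85
position: [492.3, -29.8, 148.2]
orientation: [[0.998, 0.067, 0.0], [0.067, -0.998, 0.0], [0.0, 0.0, -1.0]]
wrist_force: [0.3, -0.5, -0.7]
grip_width: 29.8
finger_force: 0.0
```

>>> apply_moves(
  plan=[0.03,0.006,-0.01,0,0,0,0.143,0.03,0.006,-0.01,0,0,0,0.143,0.03,0.006,-0.01,0,0,0,0.143,0.03,0.006,-0.01,0,0,0,0.143,0.03,0.006,-0.01,0,0,0,0.143],
)

```text
clock: 5.35
position: [523.1, -80.3, 146.5]
orientation: [[0.705, 0.709, 0.001], [0.709, -0.705, -0.0], [0.001, 0.001, -1.0]]
wrist_force: [0.2, 0.8, -1.1]
grip_width: 30.0
finger_force: 0.0
```

>>> apply_moves(
  plan=[0.03,0.006,-0.01,0,0,0,0.143,0.03,0.006,-0.01,0,0,0,0.143,0.03,0.006,-0.01,0,0,0,0.143,0.03,0.006,-0.01,0,0,0,0.143,0.03,0.007,-0.01,0,0,0,0.143],
)

```text
clock: 5.85
position: [554.0, -130.3, 146.4]
orientation: [[0.068, 0.998, 0.001], [0.998, -0.068, -0.0], [-0.0, 0.001, -1.0]]
wrist_force: [0.2, -0.1, -0.3]
grip_width: 30.1
finger_force: 0.0
```

>>> apply_moves(
  plan=[0.03,0.008,-0.01,0,0,0,0.143,0.03,0,0,0,0,0,0,0.03,0,0,0,0,0,0],
)

```text
clock: 6.15
position: [561.5, -139.8, 146.2]
orientation: [[-0.065, 0.998, 0.0], [0.998, 0.065, 0.0], [0.0, 0.0, -1.0]]
wrist_force: [-0.7, 0.7, -0.0]
grip_width: 29.7
finger_force: 0.0
```

```bash
python3 - <<'E'
from m import *
s=ctrl.state(); print(s["clock"],s["position"],s["orientation"][:,0]*100,s["joint_pos"],s["wrist_force"])
im,P=rackfix("wrist","w3"); rackfix("top")
X,Y,Z=P[...,0],P[...,1],P[...,2]
m=(Z>30)&(Z<40)&(X>500)&(X<600)&(Y<80); Q=P[m]; b=(np.array([X[m],Y[m]]).T)
for x in range(525,600,10):
    q=Q[abs(Q[:,0]-x)<4]; 
    if len(q)>5: print(x,len(q),"ymin",np.percentile(q[:,1],1))
E
```

```text
6.15 [ 561.5 -139.8  146.2] [-6.5 99.8  0. ] [-14.   23.    0.5  67.5   0.   72.3] [-0.7  0.7 -0. ]
flange 0
fence [612.6 -53. ] len 111.1 dir 92.65 sig 3.7 N 3084 z 74.9
flange 0
fence [608.   11.6] len 206.6 dir 92.81 sig 3.8 N 296 z 74.0
525 1011 ymin -111.13486141476812
535 1450 ymin -115.15139070661932
545 752 ymin -115.14680153616696
555 946 ymin -114.1452635768756
565 1530 ymin -113.31685223885371
575 1533 ymin -112.63251752543049
585 1534 ymin -111.97441680698641
595 1528 ymin -111.21470748168882
```

View pics/w3.png

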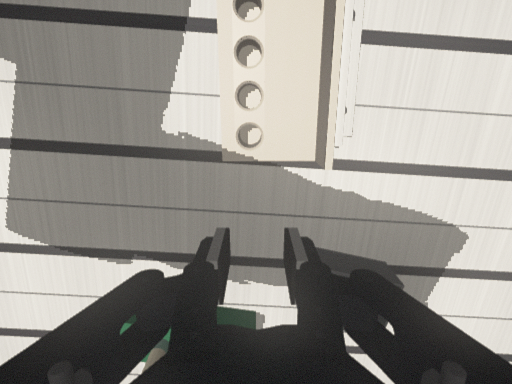

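The end face is at y of about -114 and parallel to the tool. I'll descend and push toward the stop.

>>> apply_moves(
  plan=[0.03,0,0,-0.042,0,0,0,0.03,0,0,-0.042,0,0,0,0.03,0,0,-0.042,0,0,0,0.03,-0.001,0.01,0,0,0,0,0.03,-0.001,0.009,0,0,0,0],
)

```text
clock: 6.75
position: [559.0, -120.0, 20.9]
orientation: [[-0.068, 0.998, -0.001], [0.998, 0.068, -0.0], [0.0, -0.001, -1.0]]
wrist_force: [0.7, -0.2, 0.6]
grip_width: 29.7
finger_force: 0.3
```

>>> apply_moves(
  plan=[0.03,0,0.006,0,0,0,0,0.03,-0.001,0.006,0,0,0,0,0.03,0,0.005,0,0,0,0,0.03,0,0,0,0,0,0],
)

```text
clock: 7.15
position: [559.2, -103.2, 21.3]
orientation: [[-0.07, 0.998, 0.002], [0.998, 0.07, 0.0], [-0.0, 0.002, -1.0]]
wrist_force: [-0.5, 0.2, -0.1]
grip_width: 29.9
finger_force: 0.0
```

>>> apply_moves(
  plan=[0.03,0,0.003,0,0,0,0,0.03,0,0.002,0,0,0,0],
)

```text
clock: 7.35
position: [558.7, -99.0, 20.6]
orientation: [[-0.069, 0.998, 0.0], [0.998, 0.069, -0.0], [-0.0, 0.0, -1.0]]
wrist_force: [-0.1, -2.8, 1.7]
grip_width: 29.9
finger_force: 1.7
```

>>> apply_moves(
  plan=[0.03,0,0.002,0,0,0,0,0.03,0,0.001,0,0,0,0],
)

```text
clock: 7.55
position: [558.5, -95.8, 20.3]
orientation: [[-0.069, 0.998, 0.0], [0.998, 0.069, -0.0], [-0.0, 0.0, -1.0]]
wrist_force: [0.2, -3.2, 1.9]
grip_width: 29.8
finger_force: 1.7
```

>>> apply_moves(
  plan=[0.03,0,0.001,0,0,0,0,0.03,0,0.001,0,0,0,0],
)

```text
clock: 7.75
position: [558.5, -93.9, 20.3]
orientation: [[-0.069, 0.998, -0.0], [0.998, 0.069, -0.0], [-0.0, -0.0, -1.0]]
wrist_force: [-1.0, -2.8, 2.7]
grip_width: 29.9
finger_force: 1.8
```

>>> apply_moves(
  plan=[0.03,0,0.001,0,0,0,0,0.03,0,0.001,0,0,0,0],
)

```text
clock: 7.95
position: [558.5, -92.2, 20.3]
orientation: [[-0.069, 0.998, -0.0], [0.998, 0.069, -0.001], [-0.001, -0.0, -1.0]]
wrist_force: [0.1, -12.0, 1.6]
grip_width: 30.2
finger_force: 5.9
```

```bash
python3 - <<'E'
from m import *
s=ctrl.state(); print(s["clock"],s["position"],s["wrist_force"])
im,d,K,E=grab("scene"); save("s2",cv2.resize(im[150:290,180:340],(800,700)[::1] if 0 else (640,560),interpolation=cv2.INTER_CUBIC))
E
```

```text
7.95 [558.5 -92.2  20.3] [  0.1 -12.    1.6]
```

View pics/s2.png

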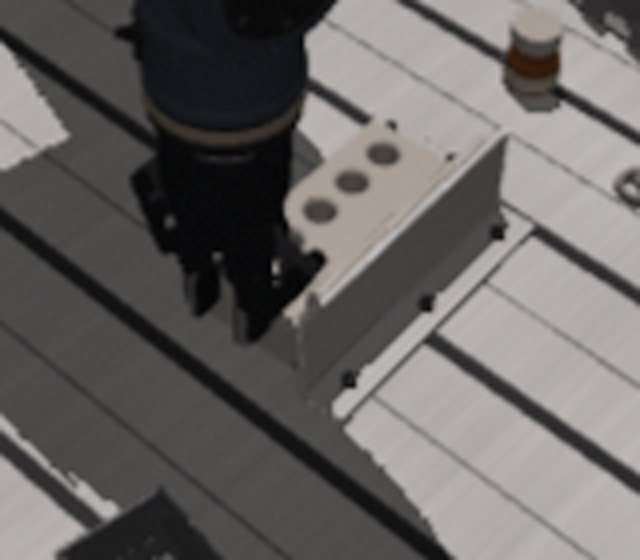

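The rack's flange now lies against the fence in the scene crop, around (410,220), and the stop contact force rose to 12 N. I'll do one more gentle press in x with closed fingers, then look.

>>> apply_moves(
  plan=[0.03,0.001,-0.015,0,0,0,0,0,0,0,0.045,0,0,0,0,0,0,0.045,0,0,0,0,0,0,0.045,0,0,0,0,-0.018,0.028,0,0,0,0],
)

```text
clock: 8.5
position: [545.9, -81.4, 161.2]
orientation: [[-0.066, 0.998, 0.01], [0.998, 0.066, -0.001], [-0.002, 0.01, -1.0]]
wrist_force: [0.4, 0.9, -1.0]
grip_width: -0.2
finger_force: 0.0
```

>>> apply_moves(
  plan=[0,-0.018,0.028,0,0,0,0,0,-0.018,0.028,0,0,0,0,0,-0.018,0.028,0,0,0,0,0,0,0,-0.045,0,0,0,0,0,0,-0.045,0,0,0],
)

```text
clock: 9.0
position: [488.2, 5.6, 65.2]
orientation: [[-0.07, 0.998, 0.003], [0.998, 0.07, 0.001], [0.0, 0.003, -1.0]]
wrist_force: [1.3, -0.9, -1.4]
grip_width: 0.1
finger_force: 0.0
```

>>> apply_moves(
  plan=[0,0,0,-0.045,0,0,0,0,0,0,0,0,0,0,0,0.008,0,0,0,0,0,0,0.003,0,0,0,0,0,0,0,0,0,0,0,0],
)

```text
clock: 9.5
position: [500.8, 5.1, 22.4]
orientation: [[-0.069, 0.998, 0.004], [0.998, 0.069, 0.0], [-0.0, 0.004, -1.0]]
wrist_force: [0.6, -0.5, 1.2]
grip_width: -0.1
finger_force: 0.0
```

>>> apply_moves(
  plan=[0,0.002,0,0,0,0,0,0,0.001,0,0,0,0,0],
)

```text
clock: 9.7
position: [502.2, 5.1, 21.1]
orientation: [[-0.069, 0.998, 0.001], [0.998, 0.069, 0.0], [-0.0, 0.001, -1.0]]
wrist_force: [0.9, -0.8, -1.1]
grip_width: 0.2
finger_force: 0.0
```

>>> apply_moves(
  plan=[0,0.002,0,0,0,0,0,0,0.001,0,0,0,0,0],
)

```text
clock: 9.9
position: [504.7, 5.2, 20.5]
orientation: [[-0.069, 0.998, 0.0], [0.998, 0.069, 0.0], [-0.0, 0.0, -1.0]]
wrist_force: [0.1, 0.0, 0.0]
grip_width: -0.2
finger_force: 0.0
```

>>> apply_moves(
  plan=[0,0.002,0,0,0,0,0,0,0.001,0,0,0,0,0],
)

```text
clock: 10.1
position: [506.8, 5.2, 20.1]
orientation: [[-0.069, 0.998, -0.002], [0.998, 0.069, 0.0], [0.0, -0.001, -1.0]]
wrist_force: [-7.6, 1.0, 6.5]
grip_width: 0.1
finger_force: 4.2
```

>>> apply_moves(
  plan=[0,0.002,0,0,0,0,0,0,0.001,0,0,0,0,0],
)

```text
clock: 10.3
position: [507.2, 5.2, 19.7]
orientation: [[-0.069, 0.998, -0.006], [0.998, 0.069, 0.0], [0.0, -0.006, -1.0]]
wrist_force: [-25.5, 0.1, 21.6]
grip_width: -0.2
finger_force: 13.3
```

>>> apply_moves(
  plan=[0,0.001,0,0,0,0,0,0,0.001,0,0,0,0,0],
)

```text
clock: 10.5
position: [507.4, 5.2, 19.5]
orientation: [[-0.069, 0.998, -0.009], [0.998, 0.069, 0.0], [0.001, -0.009, -1.0]]
wrist_force: [-38.9, 0.1, 33.0]
grip_width: 0.2
finger_force: 19.8
```

>>> apply_moves(
  plan=[0,0.001,0,0,0,0,0,0,0.001,0,0,0,0,0],
)

```text
clock: 10.7
position: [507.5, 5.1, 19.1]
orientation: [[-0.069, 0.998, -0.012], [0.998, 0.069, -0.0], [0.001, -0.012, -1.0]]
wrist_force: [-49.7, -0.8, 38.8]
grip_width: -0.5
finger_force: 25.4
```

>>> apply_moves(
  plan=[0,-0.015,0,0,0,0,0,0.06,0,0,0.045,0,0,0,0.06,0,0,0.045,0,0,0,0.06,0.01,-0.01,0.045,0,0,0,0.06,0.01,-0.02,0.045,0,0,0],
)

```text
clock: 11.2
position: [519.3, -24.3, 202.2]
orientation: [[-0.07, 0.998, 0.0], [0.998, 0.07, 0.0], [0.0, 0.0, -1.0]]
wrist_force: [2.4, -0.5, -1.7]
grip_width: 57.7
finger_force: 0.0
```

>>> apply_moves(
  plan=[0.06,0.015,-0.02,0.03,0,0,0,0.06,0,0,0,0,0,0,0.06,0,0,0,0,0,0],
)

```text
clock: 11.5
position: [534.8, -45.1, 230.1]
orientation: [[-0.068, 0.998, 0.001], [0.998, 0.068, 0.0], [-0.0, 0.001, -1.0]]
wrist_force: [-0.5, 0.3, 0.0]
grip_width: 59.8
finger_force: 0.0
```

```bash
python3 - <<'E'
from m import *
s=ctrl.state(); print(s["clock"],s["position"],s["wrist_force"])
im,d,K,E=grab("wrist"); save("w4",im); P=cloud(d,K,E); np.savez("w4",im=im,d=d,K=K,E=E)
X,Y,Z=P[...,0],P[...,1],P[...,2]
print("both tops",*line(P[(Z>69)&(Z<82)&(X>570)&(X<650)&(abs(Y)<170)],1))
for y in range(-100,121,20):
    q=P[(Z>70)&(Z<82)&(X>570)&(X<650)&(abs(Y-y)<4)]
    if len(q)>5: print(y,len(q),np.percentile(q[:,0],[2,98]))
E
```

```text
11.5 [534.8 -45.1 230.1] [-0.5  0.3  0. ]
both tops [609.4  13.4] len 202.2 dir 93.69 sig 3.7 N 2542 z 75.0
-80 48 [609.6 621.6]
-60 77 [608.5 619.8]
-40 88 [607.  618.8]
-20 88 [605.7 617.1]
0 94 [604.2 616.5]
20 103 [602.9 614.9]
40 110 [601.7 613.4]
60 113 [600.2 612.1]
80 120 [598.9 610.9]
100 110 [597.9 609.6]
120 8 [603.1 608.6]
```

View pics/w4.png

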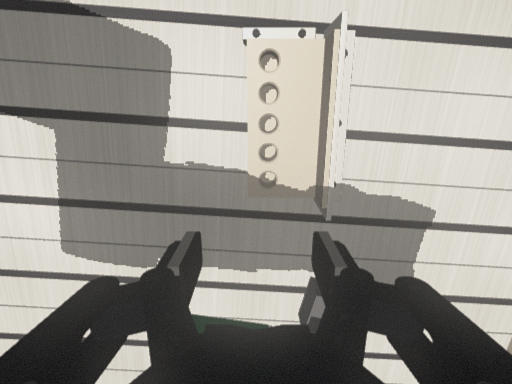

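The rack is home: the flange and fence tops together measure 12 mm at (335,100), and the rack end touches the stop at (280,33). Next, the clips.

>>> apply_moves(
  plan=[0.06,-0.002,0.039,0,0,0,0.136,0.06,-0.002,0.039,0,0,0,0.136,0.06,-0.002,0.039,0,0,0,0.136,0.06,-0.002,0.039,0,0,0,0.136,0.06,-0.002,0.039,0,0,0,0.136],
)

```text
clock: 12.05
position: [522.9, 152.1, 228.8]
orientation: [[-0.686, 0.728, -0.002], [0.728, 0.686, -0.001], [0.001, -0.002, -1.0]]
wrist_force: [0.7, -0.3, -0.4]
grip_width: 60.2
finger_force: 0.0
```

>>> apply_moves(
  plan=[0.06,-0.002,0.039,0,0,0,0.136,0.06,-0.002,0.039,0,0,0,0.136,0.06,-0.002,0.039,0,0,0,0.136,0.06,-0.002,0.039,0,0,0,0.136,0.06,-0.002,0.039,0,0,0,0.136],
)

```text
clock: 12.55
position: [512.9, 346.9, 228.7]
orientation: [[-0.991, 0.135, -0.002], [0.135, 0.991, -0.001], [0.002, -0.002, -1.0]]
wrist_force: [-0.2, -0.6, -0.2]
grip_width: 60.0
finger_force: 0.0
```

>>> apply_moves(
  plan=[0.06,0,0,0,0,0,0,0.06,0,0,0,0,0,0],
)

```text
clock: 12.75
position: [513.2, 345.9, 228.5]
orientation: [[-0.99, 0.14, -0.002], [0.14, 0.99, -0.002], [0.002, -0.002, -1.0]]
wrist_force: [0.3, 0.4, -0.3]
grip_width: 60.2
finger_force: 0.0
```

```bash
python3 - <<'E'
from m import *
s=ctrl.state(); print(s["clock"],s["position"],s["orientation"][:,0]*100,s["joint_pos"])
im,d,K,E=grab("wrist"); save("w5",im); P=cloud(d,K,E); X,Y,Z=P[...,0],P[...,1],P[...,2]
for a,b in((111,120),(95,111),(61,70)):
    m=((Z>a)&(Z<b)&(X>380)&(X<640)&(Y>280)&(Y<430)&(d>0)).astype(np.uint8)
    k,l,st,c=cv2.connectedComponentsWithStats(m)
    for i in range(1,k):
        if st[i,4]>25: Q=P[l==i].astype(np.float32); r=cv2.minAreaRect(Q[:,:2]); print(a,st[i,4],"c",np.array(r[0]),"sz",np.array(r[1]),round(r[2],1),"z",np.median(Q[:,2]))
E
```

```text
12.75 [513.2 345.9 228.5] [-99.   14.    0.2] [34.  27.1 18.7 81.7 -0.  42. ]Traceback (most recent call last):
  File "<stdin>", line 8, in <module>
cv2.error: OpenCV(4.12.0) /io/opencv/modules/imgproc/src/convhull.cpp:143: error: (-215:Assertion failed) total >= 0 && (depth == CV_32F || depth == CV_32S) in function 'convexHull'
```

View pics/w5.png

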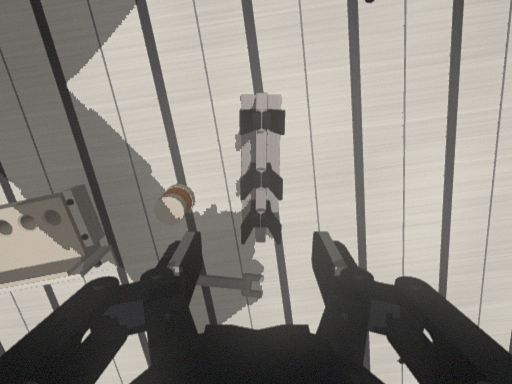

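```bash
cat > clips.py <<'E'
from m import *
s=ctrl.state(); print(s["clock"],s["position"],s["grip_width"])
im,d,K,E=grab("wrist"); P=cloud(d,K,E); X,Y,Z=P[...,0],P[...,1],P[...,2]
for a,b in((107,120),(61,70)):
    m=((Z>a)&(Z<b)&(X>380)&(X<640)&(Y>280)&(Y<430)&(d>0)).astype(np.uint8)
    k,l,st,c=cv2.connectedComponentsWithStats(m)
    for i in range(1,k):
        if st[i,4]>15: Q=np.ascontiguousarray(P[l==i][:,:2],dtype=np.float32); r=cv2.minAreaRect(Q); print(a,st[i,4],"c",np.array(r[0]),"sz",np.array(r[1]),round(r[2],1),"z",np.median(P[l==i][:,2]),Q.min(0),Q.max(0))
E
python3 clips.py
```

```text
12.8 [513.6 345.  229. ] 60.131406131640006
107 150 c [452.4 340.7] sz [ 5.3 20.9] 81.3 z 112.73181228946956 [441.7 336.6] [462.9 344.1]
107 149 c [457.5 375.6] sz [ 5.1 21. ] 82.7 z 112.69375985794318 [446.9 372. ] [468.1 379.3]
107 128 c [513.7 331.6] sz [ 4.7 21.3] 80.9 z 112.65282977788624 [503.  327.6] [524.1 335.3]
107 124 c [518.7 366.7] sz [ 4.9 21.1] 80.3 z 112.67754424909518 [508.4 362.6] [529.2 370.2]
107 106 c [561.1 324.6] sz [ 4.  22.5] 81.2 z 112.76923936041257 [550.  321.1] [572.2 328.2]
107 109 c [565.8 359.4] sz [ 4.8 21.9] 83.2 z 112.78857267945227 [555. 356.] [576.8 363. ]
61 176 c [436.9 361. ] sz [10.5 16.9] 81.9 z 66.02722609030985 [427.9 354.9] [446.  367.1]
61 428 c [486.9 353.9] sz [13.2 43.2] 82.4 z 65.99193579900901 [464.7 344.6] [509.2 362.3]
61 249 c [542.1 345.3] sz [23.2 26.6] 82.2 z 66.10211819301901 [528.2 332.4] [556.2 355.2]
61 130 c [586.3 338.6] sz [10.8 18.6] 81.8 z 66.01667335419447 [576.3 332. ] [596.2 345. ]
```

Clips found at A (563.5,342), B (516.2,349.1) and C (455,358.2). In the view they appear at (260,222), (262,182) and (262,122). Picking A first.

>>> apply_moves(
  plan=[0.06,0.025,-0.0015,-0.029,0,0,0,0.06,0.025,-0.0015,-0.03,0,0,0,0.06,0,0,-0.03,0,0,0,0.06,0,0,0,0,0,0],
)

```text
clock: 13.25
position: [562.9, 339.7, 136.9]
orientation: [[-0.99, 0.144, -0.006], [0.144, 0.99, -0.004], [0.005, -0.004, -1.0]]
wrist_force: [-0.7, -0.9, -0.0]
grip_width: 60.0
finger_force: 0.0
```

>>> apply_moves(
  plan=[0.06,0,0,-0.03,0,0,0,0.06,0,0,-0.03,0,0,0,0.06,0,0,0,0,0,0],
)

```text
clock: 13.55
position: [562.7, 340.8, 79.3]
orientation: [[-0.99, 0.142, -0.004], [0.142, 0.99, -0.002], [0.003, -0.003, -1.0]]
wrist_force: [-0.8, -0.3, -0.0]
grip_width: 60.1
finger_force: 0.0
```

>>> apply_moves(
  plan=[0.02,0,0,0,0,0,0,0.02,0,0,0,0,0,0,0.02,0,0,0,0,0,0,0.02,0,0,0,0,0,0,0.02,0,0,0,0,0,0],
)

```text
clock: 14.05
position: [566.3, 343.3, 85.1]
orientation: [[-0.99, 0.141, 0.005], [0.142, 0.99, 0.003], [-0.004, 0.004, -1.0]]
wrist_force: [-0.1, 0.3, 13.1]
grip_width: 21.7
finger_force: 59.2
```

>>> apply_moves(
  plan=[0.02,0,0,0.01,0,0,0,0.02,0,0,0.02,0,0,0,0.02,0,0,0.03,0,0,0,0.02,0,0,0.04,0,0,0,0.02,0,0,0,0,0,0],
)

```text
clock: 14.55
position: [566.5, 343.5, 188.8]
orientation: [[-0.99, 0.141, 0.008], [0.141, 0.99, 0.005], [-0.007, 0.006, -1.0]]
wrist_force: [0.4, 0.8, -1.0]
grip_width: 21.6
finger_force: 59.3
```

```bash
python3 - <<'E'
from h import *
s=ctrl.state(); print(s["clock"],s["position"],s["grip_width"],s["finger_force"],s["wrist_force"])
im,d,K,E=grab("wrist"); im2=grab("scene")[0]
save("w6",np.hstack([im[180:384,120:400],cv2.resize(im2[70:172,270:410],(280,204))]))
P=cloud(d,K,E); np.savez("w6",im=im,d=d,P=P)
E
```

```text
14.55 [566.5 343.5 188.8] 21.629554654480934 59.310863614082336 [ 0.4  0.8 -1. ]
```

View pics/w6.png

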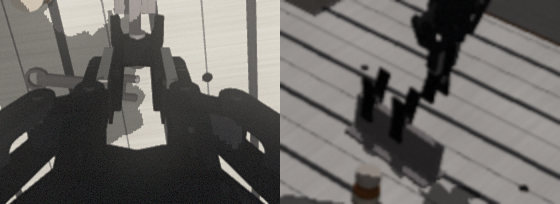

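```bash
cat > held.py <<'E'
from m import *
s=ctrl.state(); p=np.array(s["position"]); R=np.array(s["orientation"])
im,d,K,E=grab("wrist"); P=cloud(d,K,E); T=(P-p)@R   # tool frame; z forward
x,y,z=T[...,0],T[...,1],T[...,2]
print(s["clock"],p,s["grip_width"],s["finger_force"],s["wrist_force"])
m=(d>0)&(abs(y)<11)&(abs(x)<20)&(z<70)&(z>-60)
q=T[m]; print(len(q),"x",np.percentile(q[:,0],[1,50,99]),"y",np.percentile(q[:,1],[1,50,99]),"z",np.percentile(q[:,2],[1,10,50,90,99]))
for a in range(-50,65,5):
    k=m&(z>=a)&(z<a+5)
    if k.sum()>10: r=T[k]; print(a,k.sum(),"x",np.percentile(r[:,0],[2,98]),"y",np.percentile(r[:,1],[2,98]))
E
python3 held.py
```

```text
14.65 [565.2 342.7 183.4] 21.61708750435631 59.30599272251129 [-0.3 -0.8 -1.6]
2515 x [-8.7  6.6 13.4] y [-10.9   1.   10.9] z [-37.7 -31.3  -6.7   9.5  17.3]
-40 89 x [-10.4  11.7] y [10.3 11. ]
-35 615 x [-8.4 12.5] y [-10.9  10.5]
-30 180 x [-8.7 13. ] y [-10.8  10.5]
-25 117 x [-7.5 13. ] y [-10.6  10.6]
-20 102 x [-7.2 13.1] y [-10.9  10.6]
-15 99 x [-6.4 13.1] y [-10.9  10.9]
-10 78 x [-4.2 13.3] y [-10.6  10.7]
-5 77 x [-7.1 13.3] y [-10.7  10.5]
0 72 x [-7.2 13.4] y [-10.7  10.8]
5 851 x [-7.3 13.1] y [-8.3  7.9]
10 165 x [-8.8 13.4] y [-10.6  10.4]
15 59 x [10.7 13.6] y [-10.3  10.7]
```

The clip is held squarely: handle tops 33 mm above the TCP and centre offset +2 mm along tool x. I'm carrying it to the fence at the +y third.

>>> apply_moves(
  plan=[0.02,0.004,-0.027,0,0,0,-0.136,0.02,0.004,-0.027,0,0,0,-0.136,0.02,0.004,-0.027,0,0,0,-0.136,0.02,0.004,-0.027,0,0,0,-0.136,0.02,0.004,-0.027,0,0,0,-0.136],
)

```text
clock: 15.2
position: [583.8, 205.9, 180.2]
orientation: [[-0.677, 0.736, -0.002], [0.736, 0.677, -0.001], [0.001, -0.002, -1.0]]
wrist_force: [1.1, 0.0, 0.0]
grip_width: 21.6
finger_force: 59.3
```

>>> apply_moves(
  plan=[0.02,0.004,-0.027,0,0,0,-0.136,0.02,0.004,-0.027,0,0,0,-0.136,0.02,0.004,-0.027,0,0,0,-0.136,0.02,0.004,-0.027,0,0,0,-0.136,0.02,0.004,-0.027,0,0,0,-0.136],
)

```text
clock: 15.7
position: [603.8, 71.0, 180.3]
orientation: [[-0.063, 0.998, -0.002], [0.998, 0.063, -0.0], [-0.0, -0.002, -1.0]]
wrist_force: [0.2, -0.5, -0.5]
grip_width: 21.7
finger_force: 59.3
```

>>> apply_moves(
  plan=[0.02,0,0,0,0,0,0,0.02,0,0,0,0,0,0,0.02,0,0,0,0,0,0],
)

```text
clock: 16.0
position: [604.1, 72.9, 180.7]
orientation: [[-0.071, 0.997, -0.001], [0.997, 0.071, 0.0], [0.0, -0.001, -1.0]]
wrist_force: [0.3, -0.4, -1.3]
grip_width: 21.6
finger_force: 59.3
```

```bash
cat > edge.py <<'E'
from m import *
s=ctrl.state(); p=np.array(s["position"]); print("state",s["clock"],p,s["orientation"][:,0]*100,s["wrist_force"])
im,d,K,E=grab("wrist"); P=cloud(d,K,E); X,Y,Z=P[...,0],P[...,1],P[...,2]
for y in range(-100,131,15):
    q=P[(d>0)&(Z>70)&(Z<80)&(X>560)&(X<650)&(abs(Y-y)<4)]
    if len(q)>8: a=np.percentile(q[:,0],[3,97]); print(y,len(q),a,"mid",a.mean(),"at y0",a.mean()+.067*y)
E
python3 held.py|head -2; python3 edge.py
```

```text
16.0 [604.1  72.9 180.7] 21.568703491122168 59.3135941028595 [ 0.3 -0.4 -1.3]
2522 x [-9.3  5.8 12.7] y [-10.9   1.   10.9] z [-37.9 -31.3  -6.8   9.6  17. ]
state 16.05 [604.1  73.1 180.8] [-7.1 99.7  0. ] [ 0.2 -1.7 -1.3]
-85 16 [616.2 621.5] mid 618.8578981479487 at y0 613.1628981479487
-70 72 [609.9 620.7] mid 615.2916218147502 at y0 610.6016218147502
-55 72 [608.9 619.5] mid 614.1692305303584 at y0 610.4842305303584
-40 71 [607.9 618.4] mid 613.1340620198775 at y0 610.4540620198776
-25 76 [606.9 617.3] mid 612.0638067174534 at y0 610.3888067174535
-10 79 [605.9 616.9] mid 611.409333564615 at y0 610.7393335646151
5 88 [604.8 615.8] mid 610.3092500494417 at y0 610.6442500494418
50 17 [602.2 612.1] mid 607.1195990754771 at y0 610.4695990754772
65 103 [600.8 611.8] mid 606.3018247494731 at y0 610.6568247494731
80 114 [599.9 610.9] mid 605.4098820326657 at y0 610.7698820326657
95 111 [598.8 609.8] mid 604.3117706382354 at y0 610.6767706382354
110 63 [603.1 608.6] mid 605.8433944810745 at y0 613.2133944810745
```

>>> apply_moves(
  plan=[0.02,0.0015,0,-0.03,0,0,0,0.02,0,0,-0.025,0,0,0,0.02,0,0,-0.02,0,0,0,0.02,0,0,-0.01,0,0,0,0.02,0,0,0,0,0,0],
)

```text
clock: 16.6
position: [605.5, 72.8, 95.4]
orientation: [[-0.07, 0.998, -0.001], [0.998, 0.07, -0.0], [0.0, -0.001, -1.0]]
wrist_force: [-0.5, -0.5, -1.0]
grip_width: 21.8
finger_force: 59.5
```

>>> apply_moves(
  plan=[0.02,0,0,-0.003,0,0,0,0.02,0,0,0,0,0,0],
)

```text
clock: 16.8
position: [606.4, 72.7, 94.0]
orientation: [[-0.07, 0.998, 0.001], [0.998, 0.07, 0.0], [0.0, 0.001, -1.0]]
wrist_force: [-1.5, 0.4, 3.6]
grip_width: 21.7
finger_force: 60.2
```

>>> apply_moves(
  plan=[0.02,0,0,-0.003,0,0,0,0.02,0,0,0,0,0,0],
)

```text
clock: 17.0
position: [606.6, 72.7, 93.6]
orientation: [[-0.07, 0.998, 0.003], [0.998, 0.07, 0.001], [0.0, 0.003, -1.0]]
wrist_force: [-16.1, -1.3, 40.8]
grip_width: 21.9
finger_force: 66.1
```

The barrel is on the edge (force rose at z 94). Releasing.

>>> apply_moves(
  plan=[0.02,0,0,0.002,0,0,0,0.055,0,0,0,0,0,0,0.055,0,0,0,0,0,0,0.055,0,0,0,0,0,0,0.055,0,0,0,0,0,0],
)

```text
clock: 17.5
position: [605.9, 72.2, 91.9]
orientation: [[-0.069, 0.998, -0.0], [0.998, 0.069, -0.0], [-0.0, -0.0, -1.0]]
wrist_force: [0.1, 1.1, -0.4]
grip_width: 55.1
finger_force: 0.0
```

>>> apply_moves(
  plan=[0.055,0,0,0.01,0,0,0,0.055,0,0,0.03,0,0,0,0.055,0,0,0.045,0,0,0,0.055,0,0,0.045,0,0,0,0.055,0,0,0,0,0,0],
)

```text
clock: 18.0
position: [608.2, 72.5, 229.1]
orientation: [[-0.069, 0.998, 0.009], [0.998, 0.069, 0.001], [0.0, 0.009, -1.0]]
wrist_force: [0.6, -0.0, -0.3]
grip_width: 55.1
finger_force: 0.0
```

```bash
python3 edge.py; python3 - <<'E'
from m import *
im,d,K,E=grab("wrist"); P=cloud(d,K,E); X,Y,Z=P[...,0],P[...,1],P[...,2]
m=(d>0)&(Z>112)&(Z<135)&(abs(X-606)<40)&(abs(Y-73)<30)
print("clip top",P[m].shape,np.percentile(P[m],[2,50,98],axis=0))
print("rack -y end", [np.percentile(P[(Z>32)&(Z<40)&(abs(X-x)<4)&(Y<20)&(Y>-120)][:,1],2) for x in (540,560,580)])
save("w7",im[0:300])
E
```

```text
state 18.0 [608.2  72.5 229.1] [-6.9 99.8  0. ] [ 0.6 -0.  -0.3]
-85 26 [616.9 621.9] mid 619.3947290049095 at y0 613.6997290049095
-70 56 [609.7 620.9] mid 615.2957212758657 at y0 610.6057212758657
-55 55 [608.8 619.8] mid 614.3096200167356 at y0 610.6246200167357
-40 58 [607.8 618.8] mid 613.3040591143542 at y0 610.6240591143543
-25 62 [606.9 617.7] mid 612.2947661730226 at y0 610.6197661730226
-10 60 [606.  616.7] mid 611.3459564856414 at y0 610.6759564856414
5 63 [605.1 615.7] mid 610.3807734610554 at y0 610.7157734610554
20 71 [603.1 614.5] mid 608.8142988134493 at y0 610.1542988134494
35 73 [602.1 613.6] mid 607.8584948500479 at y0 610.203494850048
50 77 [601.3 612.5] mid 606.9041122418555 at y0 610.2541122418555
95 84 [598.6 609.3] mid 603.9718297573615 at y0 610.3368297573616
110 40 [603.9 608.4] mid 606.144272640596 at y0 613.514272640596
clip top (389, 3) [[585.3  63.1 112.5]
 [618.9  74.8 124.6]
 [625.7  85.4 127. ]]
rack -y end [np.float64(-12.14758335409009), np.float64(-79.16577662508024), np.float64(-77.78246173362615)]
```

View pics/w7.png

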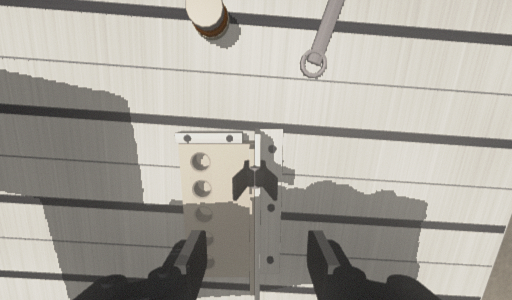

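The first clip sits on the flange and fence at (255,180) in the view. Its tops are at z 124, so it is fully down. Next, clip B.

>>> apply_moves(
  plan=[0.06,-0.009,0.028,0,0,0,0.136,0.06,-0.009,0.028,0,0,0,0.136,0.06,-0.009,0.028,0,0,0,0.136,0.06,-0.009,0.028,0,0,0,0.136,0.06,-0.009,0.028,0,0,0,0.136],
)

```text
clock: 18.6
position: [559.8, 213.1, 220.9]
orientation: [[-0.685, 0.729, -0.002], [0.729, 0.685, -0.001], [0.001, -0.002, -1.0]]
wrist_force: [-0.4, 0.2, -0.7]
grip_width: 60.0
finger_force: 0.0
```

>>> apply_moves(
  plan=[0.06,-0.009,0.028,0,0,0,0.136,0.06,-0.009,0.028,0,0,0,0.136,0.06,-0.009,0.028,0,0,0,0.136,0.06,-0.009,0.028,0,0,0,0.136,0.06,-0.009,0.026,0,0,0,0.136],
)

```text
clock: 19.1
position: [514.9, 351.1, 220.8]
orientation: [[-0.991, 0.136, -0.002], [0.136, 0.991, -0.001], [0.002, -0.001, -1.0]]
wrist_force: [0.6, 0.7, 0.2]
grip_width: 60.0
finger_force: 0.0
```

>>> apply_moves(
  plan=[0.06,0,0,-0.03,0,0,0,0.06,0,0,-0.03,0,0,0,0.06,0,0,0,0,0,0,0.06,0,0,0,0,0,0],
)

```text
clock: 19.5
position: [515.4, 349.8, 162.0]
orientation: [[-0.99, 0.141, -0.002], [0.141, 0.99, -0.001], [0.001, -0.001, -1.0]]
wrist_force: [-0.2, 0.5, 0.4]
grip_width: 60.7
finger_force: 0.0
```

```bash
python3 clips.py
```

```text
19.5 [515.4 349.8 162. ] 60.7336856592954
107 273 c [452.4 340.8] sz [ 5.1 21.5] 80.7 z 112.68575097797486 [441.4 336.7] [463.1 344.4]
107 270 c [457.3 375.7] sz [ 5.2 21.4] 82.7 z 112.86818569248332 [446.5 371.9] [468.2 379.1]
107 219 c [514.  331.5] sz [ 5.  22.2] 80.7 z 112.7745740378997 [502.9 327.9] [525.1 335.5]
107 218 c [519.  366.6] sz [ 5.  21.9] 82.3 z 112.70028850418684 [508.1 362.9] [529.9 370.1]
61 318 c [437.1 360.8] sz [11.4 16.9] 81.8 z 65.98510905133575 [427.9 353.9] [446.3 367.5]
61 696 c [486.7 353.2] sz [23.8 43.3] 82.5 z 66.06894460227524 [464.5 338.8] [508.8 362.5]
61 794 c [562.3 342.3] sz [12.  65.9] 81.6 z 66.11584975151695 [528.8 332.6] [595.6 352.9]
```

>>> apply_moves(
  plan=[0.06,0.001,-0.001,-0.03,0,0,0,0.06,0,0,-0.03,0,0,0,0.06,0,0,-0.019,0,0,0,0.06,0,0,0,0,0,0,0.06,0,0,0,0,0,0],
)

```text
clock: 20.05
position: [517.7, 349.5, 84.8]
orientation: [[-0.99, 0.142, 0.001], [0.142, 0.99, 0.001], [-0.001, 0.001, -1.0]]
wrist_force: [-0.4, 0.3, 0.6]
grip_width: 60.0
finger_force: 0.0
```

>>> apply_moves(
  plan=[0.02,0,0,0,0,0,0,0.02,0,0,0,0,0,0,0.02,0,0,0,0,0,0,0.02,0,0,0,0,0,0,0.02,0,0,0,0,0,0],
)

```text
clock: 20.55
position: [518.3, 350.3, 85.7]
orientation: [[-0.99, 0.141, 0.003], [0.141, 0.99, 0.003], [-0.003, 0.003, -1.0]]
wrist_force: [-1.3, 0.4, 13.4]
grip_width: 21.8
finger_force: 58.6
```

>>> apply_moves(
  plan=[0.02,0,0,0.01,0,0,0,0.02,0,0,0.02,0,0,0,0.02,0,0,0.03,0,0,0,0.02,0,0,0.035,0,0,0,0.02,0,0,0,0,0,0],
)

```text
clock: 21.05
position: [518.7, 350.5, 184.0]
orientation: [[-0.99, 0.141, 0.006], [0.141, 0.99, 0.004], [-0.006, 0.005, -1.0]]
wrist_force: [0.3, -1.1, -0.6]
grip_width: 21.8
finger_force: 59.4
```

```bash
python3 held.py; python3 clips.py
```

```text
21.05 [518.7 350.5 184. ] 21.75806321917833 59.419267773628235 [ 0.3 -1.1 -0.6]
2475 x [-9.2  6.  12.6] y [-10.9   1.   10.9] z [-37.8 -30.7  -5.9  10.2  18.2]
-40 91 x [-10.1  11.6] y [10.3 10.9]
-35 401 x [-8.6 11.7] y [-10.8  10.5]
-30 371 x [-9.2 12.4] y [-10.8  10.4]
-25 104 x [-8.1 12.6] y [-10.7  10.7]
-20 122 x [-7.5 12.5] y [-10.8  10.5]
-15 80 x [-6.9 12.5] y [-10.9  10.9]
-10 85 x [-8.3 12.5] y [-10.7  10.7]
-5 86 x [-5.4 12.6] y [-10.6  10.6]
0 58 x [-7.2 12.7] y [-10.8  10.8]
5 808 x [-7.5 12.2] y [-8.2  7.8]
10 184 x [-9.5 12.7] y [-10.1   9.9]
15 73 x [ 9.9 12.8] y [-10.5  10.7]
21.1 [518.2 350.1 181.4] 21.840023965465768
107 228 c [452.7 340.5] sz [ 4.9 21.3] 80.7 z 112.79680373361518 [441.9 337. ] [463.3 344.2]
107 225 c [457.7 375.5] sz [ 5.  21.3] 83.5 z 112.73662735304771 [446.9 372. ] [468.4 379.2]
61 280 c [437.  360.7] sz [11.4 17.4] 81.5 z 66.06462551890598 [427.7 353.7] [446.4 367.3]
61 1011 c [503.9 350.8] sz [12.  78.3] 81.4 z 65.99688839924363 [464.3 340.1] [542.9 362.4]
61 112 c [589.8 338.5] sz [11.3 12.8] 81.4 z 66.03170265065168 [582.8 332.1] [596.4 344.7]
```

>>> apply_moves(
  plan=[0.02,0.009,-0.034,0,0,0,-0.136,0.02,0.009,-0.034,0,0,0,-0.136,0.02,0.009,-0.034,0,0,0,-0.136,0.02,0.009,-0.034,0,0,0,-0.136,0.02,0.009,-0.034,0,0,0,-0.136],
)

```text
clock: 21.65
position: [561.6, 177.7, 177.3]
orientation: [[-0.677, 0.736, -0.001], [0.736, 0.677, -0.001], [0.001, -0.001, -1.0]]
wrist_force: [0.3, 0.4, -0.9]
grip_width: 21.8
finger_force: 59.4
```

>>> apply_moves(
  plan=[0.02,0.009,-0.034,0,0,0,-0.136,0.02,0.009,-0.034,0,0,0,-0.136,0.02,0.009,-0.034,0,0,0,-0.136,0.02,0.009,-0.034,0,0,0,-0.136,0.02,0.01,-0.032,0,0,0,-0.136],
)

```text
clock: 22.15
position: [607.5, 9.6, 177.3]
orientation: [[-0.063, 0.998, -0.002], [0.998, 0.063, -0.0], [0.0, -0.002, -1.0]]
wrist_force: [-0.2, 0.4, -0.9]
grip_width: 21.9
finger_force: 59.4
```

>>> apply_moves(
  plan=[0.02,0,0,0,0,0,0,0.02,0,0,0,0,0,0,0.02,0,0,0,0,0,0],
)

```text
clock: 22.45
position: [607.5, 11.9, 177.6]
orientation: [[-0.071, 0.998, -0.001], [0.998, 0.071, 0.0], [0.0, -0.001, -1.0]]
wrist_force: [-0.5, 0.8, -1.2]
grip_width: 21.7
finger_force: 59.4
```

```bash
python3 held.py|head -2; python3 edge.py
```

```text
22.45 [607.5  11.9 177.6] 21.66550706656572 59.43114995956421 [-0.5  0.8 -1.2]
2485 x [-9.9  5.4 11.9] y [-10.9   1.   10.9] z [-37.8 -30.7  -6.2  10.2  17.9]
state 22.5 [607.5  12.1 177.8] [-7.1 99.7  0. ] [ 0.   0.4 -0.4]
-85 41 [616.3 621.6] mid 618.9600486892249 at y0 613.2650486892248
-70 87 [609.3 620.3] mid 614.8088272741022 at y0 610.1188272741022
-55 91 [608.2 619.2] mid 613.6969565091495 at y0 610.0119565091495
-10 27 [605.1 616.4] mid 610.7562370234449 at y0 610.0862370234449
5 107 [604.3 615.3] mid 609.8076516024366 at y0 610.1426516024367
20 117 [603.3 615. ] mid 609.1561777356766 at y0 610.4961777356766
35 122 [602.3 613.9] mid 608.081800660533 at y0 610.426800660533
50 131 [601.3 612.7] mid 606.974186388082 at y0 610.324186388082
65 14 [600.5 611.4] mid 605.9358624338054 at y0 610.2908624338054
95 157 [598.3 609.9] mid 604.0934730512565 at y0 610.4584730512565
110 77 [603.6 608.8] mid 606.212657587879 at y0 613.582657587879
```

>>> apply_moves(
  plan=[0.02,0.002,0,-0.03,0,0,0,0.02,0,0,-0.025,0,0,0,0.02,0,0,-0.018,0,0,0,0.02,0,0,-0.009,0,0,0,0.02,0,0,0,0,0,0],
)

```text
clock: 23.05
position: [609.7, 11.9, 95.8]
orientation: [[-0.07, 0.998, -0.0], [0.998, 0.07, 0.0], [0.0, -0.0, -1.0]]
wrist_force: [0.0, -0.2, -0.4]
grip_width: 21.8
finger_force: 59.6
```

>>> apply_moves(
  plan=[0.02,0,0,-0.002,0,0,0,0.02,0,0,0,0,0,0],
)

```text
clock: 23.25
position: [610.3, 11.7, 94.8]
orientation: [[-0.07, 0.998, 0.001], [0.998, 0.07, 0.0], [0.0, 0.001, -1.0]]
wrist_force: [-0.8, 1.0, 1.9]
grip_width: 21.8
finger_force: 60.0
```

>>> apply_moves(
  plan=[0.02,0,0,-0.001,0,0,0,0.02,0,0,0,0,0,0],
)

```text
clock: 23.45
position: [610.4, 11.7, 94.6]
orientation: [[-0.07, 0.998, 0.002], [0.998, 0.07, 0.001], [0.0, 0.002, -1.0]]
wrist_force: [-5.5, 2.1, 15.0]
grip_width: 21.6
finger_force: 62.2
```

>>> apply_moves(
  plan=[0.055,0,0,0,0,0,0,0.055,0,0,0,0,0,0,0.055,0,0,0,0,0,0,0.055,0,0,0,0,0,0,0.055,0,0,0.01,0,0,0],
)

```text
clock: 23.95
position: [609.2, 11.2, 102.2]
orientation: [[-0.069, 0.998, -0.002], [0.998, 0.069, -0.0], [0.0, -0.002, -1.0]]
wrist_force: [-0.3, 0.6, 0.1]
grip_width: 55.2
finger_force: 0.0
```

>>> apply_moves(
  plan=[0.055,0,0,0.03,0,0,0,0.055,0,0,0.045,0,0,0,0.055,0,0,0.04,0,0,0,0.06,-0.015,0.035,0,0,0,0.136,0.06,-0.015,0.035,0,0,0,0.136],
)

```text
clock: 24.45
position: [580.6, 81.5, 220.1]
orientation: [[-0.338, 0.941, 0.003], [0.941, 0.338, 0.0], [-0.001, 0.003, -1.0]]
wrist_force: [0.3, 0.9, -0.2]
grip_width: 60.1
finger_force: 0.0
```

>>> apply_moves(
  plan=[0.06,-0.015,0.035,0,0,0,0.136,0.06,-0.015,0.035,0,0,0,0.136,0.06,-0.015,0.035,0,0,0,0.136,0.06,-0.015,0.035,0,0,0,0.136,0.06,-0.015,0.035,0,0,0,0.136],
)

```text
clock: 24.95
position: [504.2, 257.6, 219.0]
orientation: [[-0.856, 0.518, 0.001], [0.518, 0.856, 0.0], [-0.0, 0.001, -1.0]]
wrist_force: [0.2, 0.2, 0.4]
grip_width: 60.2
finger_force: 0.0
```

>>> apply_moves(
  plan=[0.06,-0.015,0.035,0,0,0,0.136,0.06,-0.015,0.035,0,0,0,0.136,0.06,-0.017,0.031,-0.02,0,0,0.136,0.06,0,0,-0.03,0,0,0,0.06,0,0,0,0,0,0],
)

```text
clock: 25.45
position: [456.0, 356.9, 165.5]
orientation: [[-0.99, 0.14, -0.004], [0.14, 0.99, -0.003], [0.003, -0.004, -1.0]]
wrist_force: [0.1, -0.3, 1.1]
grip_width: 60.2
finger_force: 0.0
```

>>> apply_moves(
  plan=[0.06,0,0,0,0,0,0,0.06,0,0,0,0,0,0],
)

```text
clock: 25.65
position: [458.9, 357.1, 169.9]
orientation: [[-0.99, 0.143, 0.002], [0.143, 0.99, 0.001], [-0.001, 0.001, -1.0]]
wrist_force: [1.5, 0.1, 1.0]
grip_width: 60.2
finger_force: 0.0
```

```bash
python3 clips.py; python3 -c "
from m import *
rackfix('top')"
```

```text
25.65 [458.9 357.1 169.9] 60.19285185247726
107 207 c [452.2 340.7] sz [ 5.1 21.9] 80.7 z 112.70620172282369 [441.2 336.8] [463.  344.3]
107 201 c [457.3 375.5] sz [ 5.2 22.1] 81.2 z 112.7770112030341 [446.4 372.3] [468.5 379.6]
61 292 c [437.1 361.6] sz [13.4 18.8] 81.7 z 66.0504292529256 [427.  353.6] [447.2 367.7]
61 1367 c [531.8 346.8] sz [ 11.6 129.2] 82.0 z 66.0962108124657 [467.1 332.4] [596.4 361.3]
flange 0
fence [607.4  14. ] len 203.3 dir 94.09 sig 4.9 N 259 z 73.9
```

>>> apply_moves(
  plan=[0.06,-0.004,0.001,-0.03,0,0,0,0.06,0,0,-0.03,0,0,0,0.06,0,0,-0.02,0,0,0,0.06,0,0,0,0,0,0,0.06,0,0,0,0,0,0],
)

```text
clock: 26.25
position: [454.5, 358.2, 89.2]
orientation: [[-0.99, 0.142, 0.001], [0.142, 0.99, 0.0], [-0.001, 0.001, -1.0]]
wrist_force: [-0.0, 0.2, 1.4]
grip_width: 59.8
finger_force: 0.0
```

```bash
python3 clips.py | head -3
```

```text
26.25 [454.5 358.2  89.2] 59.83180262896042
107 602 c [447.4 326.7] sz [22.6 14.3] 30.1 z 114.12285796087001 [437.4 315.2] [460.8 329.9]
107 605 c [458.6 394.4] sz [14.5 22.6] 81.9 z 113.98636364914645 [446.6 385.8] [468.8 402.3]
```

Centred on C. Lowering 4 mm, squeezing and lifting.

>>> apply_moves(
  plan=[0.06,0,0,-0.004,0,0,0,0.02,0,0,0,0,0,0,0.02,0,0,0,0,0,0,0.02,0,0,0,0,0,0,0.02,0,0,0,0,0,0],
)

```text
clock: 26.8
position: [454.8, 359.3, 85.8]
orientation: [[-0.99, 0.141, 0.002], [0.141, 0.99, 0.003], [-0.002, 0.003, -1.0]]
wrist_force: [-0.5, 1.6, 13.2]
grip_width: 21.5
finger_force: 59.2
```

>>> apply_moves(
  plan=[0.02,0,0,0,0,0,0,0.02,0,0,0.01,0,0,0,0.02,0,0,0.02,0,0,0,0.02,0,0,0.03,0,0,0,0.02,0,0,0.035,0,0,0],
)

```text
clock: 27.3
position: [453.4, 357.7, 180.0]
orientation: [[-0.99, 0.141, -0.001], [0.141, 0.99, -0.001], [0.001, -0.001, -1.0]]
wrist_force: [-0.2, 0.6, -0.3]
grip_width: 21.9
finger_force: 59.4
```

```bash
python3 held.py|head -9; python3 clips.py|head -3
```

```text
27.3 [453.4 357.7 180. ] 21.878449279629663 59.37597692012787 [-0.2  0.6 -0.3]
2479 x [-10.6   4.5  11.5] y [-10.9   1.   10.9] z [-37.8 -30.6  -6.3  10.3  17.7]
-40 90 x [-9.6 11.7] y [10.3 10.9]
-35 393 x [-10.1  11.2] y [-10.9  10.6]
-30 375 x [-10.4  11.1] y [-10.9  10.4]
-25 110 x [-9.1 11.6] y [-10.6  10.7]
-20 121 x [-9.  11.5] y [-10.5  10.6]
-15 79 x [-7.7 11.7] y [-10.8  10.6]
-10 99 x [-9.6 11.6] y [-10.8  10.7]
27.35 [455.1 359.2 186.4] 21.791500234061292
61 686 c [456.5 358. ] sz [11.  58.2] 81.6 z 66.01829048033196 [427.2 348.3] [484.7 367.3]
61 606 c [561.3 342.1] sz [11.2 70.8] 82.0 z 66.083794780385 [525.5 332. ] [596.8 352.2]
```

>>> apply_moves(
  plan=[0.02,0.014,-0.036,0.02,0,0,-0.124,0.02,0.014,-0.036,0,0,0,-0.124,0.02,0.014,-0.036,0,0,0,-0.124,0.02,0.014,-0.036,0,0,0,-0.124,0.02,0.014,-0.036,0,0,0,-0.124],
)

```text
clock: 27.9
position: [524.1, 176.7, 199.1]
orientation: [[-0.72, 0.694, -0.0], [0.694, 0.72, -0.0], [0.0, -0.0, -1.0]]
wrist_force: [0.1, -0.4, -0.7]
grip_width: 21.9
finger_force: 59.4
```

>>> apply_moves(
  plan=[0.02,0.014,-0.036,0,0,0,-0.124,0.02,0.014,-0.036,0,0,0,-0.124,0.02,0.014,-0.036,0,0,0,-0.124,0.02,0.014,-0.036,0,0,0,-0.124,0.02,0.014,-0.036,0,0,0,-0.124],
)

```text
clock: 28.4
position: [594.1, -3.4, 199.0]
orientation: [[-0.183, 0.983, -0.0], [0.983, 0.183, -0.0], [0.0, -0.0, -1.0]]
wrist_force: [1.4, 0.3, -0.0]
grip_width: 21.7
finger_force: 59.4
```

>>> apply_moves(
  plan=[0.02,0.016,-0.036,0,0,0,-0.122,0.02,0,0,0,0,0,0,0.02,0,0,0,0,0,0,0.02,0,0,0,0,0,0],
)

```text
clock: 28.8
position: [609.6, -37.1, 199.0]
orientation: [[-0.068, 0.998, -0.0], [0.998, 0.068, 0.0], [0.0, -0.0, -1.0]]
wrist_force: [-0.8, -0.3, -1.6]
grip_width: 21.8
finger_force: 59.4
```

```bash
python3 held.py|head -2; python3 edge.py
```

```text
28.8 [609.6 -37.1 199. ] 21.802841778640516 59.38597619533539 [-0.8 -0.3 -1.6]
2484 x [-11.3   3.8  10.8] y [-10.8   1.6  10.9] z [-38.  -30.6  -6.3  10.3  18.1]
state 28.85 [609.6 -36.9 199.1] [-6.9 99.8  0. ] [ 0.2 -0.  -0.5]
-70 26 [609.7 621.2] mid 615.4479127563363 at y0 610.7579127563363
-55 93 [608.9 620. ] mid 614.4294278727241 at y0 610.7444278727241
-40 94 [607.8 618.9] mid 613.3526231822243 at y0 610.6726231822244
-25 95 [606.8 617.7] mid 612.2553004364397 at y0 610.5803004364398
-10 100 [605.9 616.5] mid 611.1960131046192 at y0 610.5260131046192
20 34 [599.2 619.3] mid 609.2367988503727 at y0 610.5767988503727
35 119 [602.9 613.9] mid 608.3835807638079 at y0 610.7285807638079
50 122 [601.9 612.7] mid 607.2631044478544 at y0 610.6131044478544
65 53 [596.3 616.3] mid 606.2888259820409 at y0 610.6438259820409
95 148 [598.9 610. ] mid 604.4394998675455 at y0 610.8044998675455
110 77 [603.6 608.9] mid 606.2204421878259 at y0 613.5904421878259
```

>>> apply_moves(
  plan=[0.02,0.0035,0,-0.03,0,0,0,0.02,0,0,-0.03,0,0,0,0.02,0,0,-0.02,0,0,0,0.02,0,0,-0.015,0,0,0,0.02,0,0,-0.008,0,0,0],
)

```text
clock: 29.4
position: [612.6, -36.8, 94.9]
orientation: [[-0.068, 0.998, -0.002], [0.998, 0.068, 0.0], [0.0, -0.001, -1.0]]
wrist_force: [0.1, -1.1, 4.5]
grip_width: 21.9
finger_force: 60.1
```

>>> apply_moves(
  plan=[0.02,0,0,0,0,0,0,0.02,0,0,-0.001,0,0,0],
)

```text
clock: 29.6
position: [613.7, -37.3, 95.7]
orientation: [[-0.068, 0.998, 0.001], [0.998, 0.068, -0.0], [-0.0, 0.001, -1.0]]
wrist_force: [0.5, 0.1, -1.0]
grip_width: 21.9
finger_force: 59.6
```

>>> apply_moves(
  plan=[0.02,0,0,-0.001,0,0,0,0.02,0,0,0,0,0,0],
)

```text
clock: 29.8
position: [613.8, -37.5, 94.8]
orientation: [[-0.067, 0.998, 0.001], [0.998, 0.067, 0.0], [0.0, 0.001, -1.0]]
wrist_force: [-1.1, 2.0, 2.8]
grip_width: 21.8
finger_force: 60.1
```

>>> apply_moves(
  plan=[0.02,0,0,-0.001,0,0,0,0.02,0,0,0,0,0,0],
)

```text
clock: 30.0
position: [613.8, -37.5, 94.6]
orientation: [[-0.067, 0.998, 0.002], [0.998, 0.067, 0.0], [0.0, 0.002, -1.0]]
wrist_force: [-5.7, 2.2, 16.0]
grip_width: 21.2
finger_force: 62.2
```

>>> apply_moves(
  plan=[0.055,0,0,0,0,0,0,0.055,0,0,0,0,0,0,0.055,0,0,0,0,0,0,0.055,0,0,0,0,0,0,0.055,0,0,0.01,0,0,0],
)

```text
clock: 30.5
position: [612.7, -37.7, 102.2]
orientation: [[-0.067, 0.998, -0.002], [0.998, 0.067, 0.0], [0.0, -0.002, -1.0]]
wrist_force: [-1.0, 0.4, -0.4]
grip_width: 55.0
finger_force: 0.0
```

>>> apply_moves(
  plan=[0.055,0,0,0.03,0,0,0,0.055,0,0,0.045,0,0,0,0.055,-0.01,-0.01,0.04,0,0,0,0.055,-0.02,-0.02,0.015,0,0,0,0.055,-0.02,-0.01,0,0,0,0],
)

```text
clock: 31.0
position: [564.2, -78.8, 236.5]
orientation: [[-0.067, 0.998, 0.005], [0.998, 0.067, -0.001], [-0.001, 0.005, -1.0]]
wrist_force: [-0.3, 0.2, -0.2]
grip_width: 55.2
finger_force: 0.0
```

>>> apply_moves(
  plan=[0.055,0,0,0,0,0,0,0.055,0,0,0,0,0,0,0.055,0,0,0,0,0,0],
)

```text
clock: 31.3
position: [563.9, -77.4, 233.1]
orientation: [[-0.067, 0.998, 0.0], [0.998, 0.067, 0.0], [0.0, 0.0, -1.0]]
wrist_force: [-0.2, 1.3, 0.2]
grip_width: 54.9
finger_force: 0.0
```

```bash
python3 edge.py; cat > wells.py <<'E'
from m import *
def wells(pic=None):
    im,d,K,E=grab("wrist"); 
    if pic: save(pic,im)
    P=cloud(d,K,E); X,Y,Z=P[...,0],P[...,1],P[...,2]
    m=((Z<31)&(d>0)&(X>510)&(X<590)&(Y>-70)&(Y<100)).astype(np.uint8)
    k,l,st,c=cv2.connectedComponentsWithStats(m); out=[]
    # rim: rays of contour boundary onto z=36
    def ray(uv,z):
        v=np.c_[(uv[:,0]-K[0,2])/K[0,0],-(uv[:,1]-K[1,2])/K[1,1],-np.ones(len(uv))]@E[:3,:3].T
        return E[:3,3]+v*((z-E[2,3])/v[:,2])[:,None]
    for i in range(1,k):
        if 40<st[i,4]<4000:
            cs,_=cv2.findContours((l==i).astype(np.uint8),cv2.RETR_EXTERNAL,cv2.CHAIN_APPROX_NONE)
            r=ray(cs[0][:,0].astype(float),36.); (a,b),rad=cv2.minEnclosingCircle(r[:,:2].astype(np.float32)); out.append((a,b,rad,st[i,4]))
    for o in sorted(out,key=lambda o:o[1]): print("well",np.array(o))
wells("w8")
E
python3 wells.py; python3 - <<'E'
from m import *
im,d,K,E=grab("wrist"); P=cloud(d,K,E); X,Y,Z=P[...,0],P[...,1],P[...,2]
m=((Z>113)&(Z<130)&(d>0)&(X>570)&(X<650)).astype(np.uint8); k,l,st,c=cv2.connectedComponentsWithStats(m)
for i in range(1,k):
    if st[i,4]>10: q=P[l==i]; print(st[i,4],np.median(q,0),np.percentile(q[:,2],95))
m=(Z>30)&(Z<42)&(X>515)&(X<600); 
for x in (520,530,550,570,590): q=P[m&(abs(X-x)<3)]; print(x,len(q),np.percentile(q[:,1],[1,99]) if len(q)>9 else "")
for y in (-60,-20,20,60): q=P[m&(abs(Y-y)<3)]; print(y,len(q),np.percentile(q[:,0],[1,99]) if len(q)>9 else "")
E
```

```text
state 31.3 [563.9 -77.4 233.1] [-6.7 99.8  0. ] [-0.2  1.3  0.2]
-85 45 [616.1 621.6] mid 618.8663852147165 at y0 613.1713852147165
-70 82 [609.2 620.6] mid 614.9018651324457 at y0 610.2118651324456
-55 79 [608.2 619.9] mid 614.0382617597548 at y0 610.3532617597549
-25 102 [606.  620.5] mid 613.2447659250697 at y0 611.5697659250698
-10 97 [605.2 616.6] mid 610.8967423267261 at y0 610.2267423267261
5 12 [604.6 618.6] mid 611.6028767377607 at y0 611.9378767377607
35 116 [602.2 613.9] mid 608.0450542411056 at y0 610.3900542411056
50 118 [601.1 612.8] mid 606.924239261552 at y0 610.274239261552
65 94 [594.1 615.9] mid 605.0199215823358 at y0 609.3749215823358
95 25 [598.5 610.4] mid 604.4204920651252 at y0 610.7854920651253
well [549.4 -59.4  10.1 209. ]
well [547.2 -25.8  10.2 240. ]
well [545.1   7.7  10.2 271. ]
well [515.3   9.   72.3 574. ]
well [542.8  41.4  10.3 294. ]
well [540.7  74.9  10.1 310. ]
151 [588.3  67.3 125.4] 127.07560952272532
290 [622.1  70.8 121.9] 126.5247603899818
149 [591.7  11.3 125.7] 127.0956517553394
302 [625.8  13.  123.4] 127.00329487243866
129 [595.1 -38.8 125.8] 126.96854634876
252 [629.3 -37.4 123.4] 126.67432436908322
520 524 [-303.6   98.5]
530 900 [-304.9   96.5]
550 561 [-306.6  100.9]
570 908 [-307.7   99.7]
590 886 [-76.8  99.3]
-60 222 [525.3 599.2]
-20 274 [522.7 598.9]
20 397 [520.1 598. ]
60 475 [516.7 599.3]
```

View pics/w8.png

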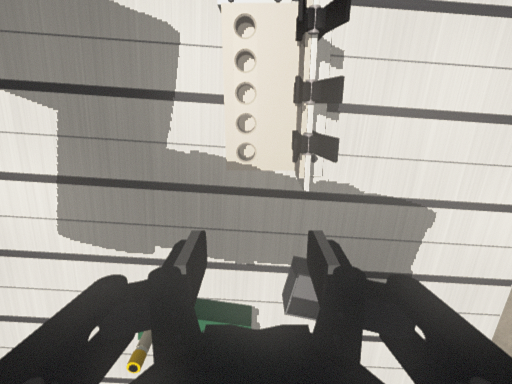

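All three clips straddle the flange and fence, at (325,20), (318,92) and (315,147). The wells are free and the rack is still home. Now the tubes.

>>> apply_moves(
  plan=[0.045,-0.007,-0.025,0,0,0,0.141,0.045,-0.007,-0.025,0,0,0,0.141,0.045,-0.007,-0.025,0,0,0,0.141,0.045,-0.007,-0.025,0,0,0,0.141,0.045,-0.007,-0.025,0,0,0,0.141],
)

```text
clock: 31.95
position: [528.3, -203.5, 232.8]
orientation: [[-0.702, 0.712, -0.0], [0.712, 0.702, 0.0], [0.0, -0.0, -1.0]]
wrist_force: [-0.6, -0.2, 0.1]
grip_width: 44.7
finger_force: 0.0
```

>>> apply_moves(
  plan=[0.045,-0.007,-0.025,0,0,0,0.141,0.045,-0.007,-0.025,0,0,0,0.141,0.045,-0.007,-0.025,0,0,0,0.141,0.045,-0.007,-0.025,0,0,0,0.141,0.045,-0.007,-0.025,0,0,0,0.138],
)

```text
clock: 32.45
position: [493.4, -328.6, 232.8]
orientation: [[-0.996, 0.09, -0.0], [0.09, 0.996, 0.0], [0.0, 0.0, -1.0]]
wrist_force: [-0.1, -0.9, -0.3]
grip_width: 44.9
finger_force: 0.0
```

>>> apply_moves(
  plan=[0.045,0,0,0,0,0,0,0.045,0,0,0,0,0,0,0.045,0,0,0,0,0,0],
)

```text
clock: 32.75
position: [493.8, -327.0, 233.0]
orientation: [[-0.995, 0.098, -0.0], [0.098, 0.995, 0.0], [0.0, 0.0, -1.0]]
wrist_force: [1.1, 0.6, 0.6]
grip_width: 45.4
finger_force: 0.0
```

```bash
cat > caps.py <<'E'
from m import *
s=ctrl.state(); print(s["clock"],s["position"],s["orientation"][:,0]*100)
im,d,K,E=grab("wrist"); P=cloud(d,K,E); hsv=cv2.cvtColor(im,cv2.COLOR_RGB2HSV); X,Y,Z=P[...,0],P[...,1],P[...,2]
m=((d>0)&(Z>105)&(Z<116)&(X>380)&(X<600)&(Y>-380)&(Y<-270)).astype(np.uint8); k,l,st,c=cv2.connectedComponentsWithStats(m)
for i in range(1,k):
    if st[i,4]>20: q=np.ascontiguousarray(P[l==i]); (a,b),r=cv2.minEnclosingCircle(q[:,:2].astype(np.float32)); print("cap",st[i,4],np.array([a,b,r]),"z",np.median(q[:,2]),"mean",q.mean(0))
E
python3 caps.py; python3 -c "
from h import *
save('w9',grab('wrist')[0])"
```

```text
32.75 [ 493.8 -327.   233. ] [-99.5   9.8   0. ]
cap 297 [ 428.8 -319.9    8.8] z 110.43732898147164 mean [ 428.8 -320.   110.4]
cap 273 [ 468.4 -323.7    8.7] z 110.56320011496177 mean [ 468.  -323.8  110.5]
cap 250 [ 508.2 -327.8    8.8] z 110.39497312682451 mean [ 507.5 -327.7  110.3]
cap 233 [ 547.8 -331.8    8.9] z 110.34641236230487 mean [ 546.9 -331.5  110.1]
```

View pics/w9.png

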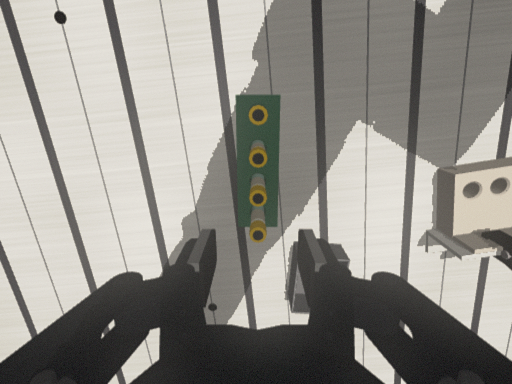

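```bash
python3 - <<'E'
from m import *
s=ctrl.state(); p=np.array(s["position"]); R=np.array(s["orientation"]); im,d,K,E=grab("wrist"); T=(cloud(d,K,E)-p)@R
print(s["clock"],p)
m=(d>0)&(T[...,2]<15)
for a in range(-90,15,10):
    q=T[m&(T[...,2]>=a)&(T[...,2]<a+10)]
    if len(q)>20: print(a,len(q),"x",np.percentile(q[:,0],[1,99]),"y",np.percentile(q[:,1],[1,99]))
E
```

```text
32.85 [ 493.9 -326.9  233.1]
-90 11440 x [-0.6 18.3] y [-62.8  61.9]
-80 8804 x [-10.1  18.2] y [-60.2  59.4]
-70 4379 x [-11.3  17.8] y [-57.8  56.9]
-60 6242 x [-10.5  14.1] y [-55.1  54.1]
-50 1306 x [-5.5 14.4] y [-50.3  48.5]
-40 1112 x [-10.1  12. ] y [-35.4  34.4]
-30 859 x [-9.9 12. ] y [-36.2  35.3]
-20 699 x [-10.   12.1] y [-36.   35.1]
-10 232 x [-9.7 11.9] y [-32.9  32.3]
```

>>> apply_moves(
  plan=[0.04,0.027,-0.0025,-0.035,0,0,0,0.04,0.027,-0.0025,-0.035,0,0,0,0.04,0,0,0,0,0,0,0.04,0,0,0,0,0,0],
)

```text
clock: 33.3
position: [547.4, -332.0, 162.4]
orientation: [[-0.995, 0.096, -0.002], [0.096, 0.995, 0.001], [0.002, 0.001, -1.0]]
wrist_force: [0.5, -0.0, 0.3]
grip_width: 39.6
finger_force: 0.0
```

```bash
python3 caps.py
```

```text
33.3 [ 547.4 -332.   162.4] [-99.5   9.6   0.2]
cap 738 [ 429.1 -320.     9.1] z 110.3893873592035 mean [ 429.5 -320.   110.3]
cap 582 [ 468.7 -323.9    8.8] z 110.36674039572269 mean [ 468.7 -323.9  110.4]
cap 502 [ 508.4 -327.8    8.9] z 110.3628026873205 mean [ 508.  -327.7  110.3]
cap 456 [ 548.1 -331.9    9.1] z 110.37256650268804 mean [ 547.2 -331.7  110.2]
```

>>> apply_moves(
  plan=[0.04,0.0005,0,-0.03,0,0,0,0.04,0,0,-0.03,0,0,0,0.04,0,0,-0.016,0,0,0,0.04,0,0,0,0,0,0,0.04,0,0,0,0,0,0],
)

```text
clock: 33.85
position: [548.3, -333.1, 89.0]
orientation: [[-0.995, 0.097, 0.002], [0.097, 0.995, -0.001], [-0.002, -0.001, -1.0]]
wrist_force: [0.6, -0.3, -0.6]
grip_width: 40.2
finger_force: 0.0
```

>>> apply_moves(
  plan=[0.01,0,0,0,0,0,0,0.01,0,0,0,0,0,0,0.01,0,0,0,0,0,0,0.01,0,0,0,0,0,0],
)

```text
clock: 34.25
position: [549.0, -333.2, 89.0]
orientation: [[-0.995, 0.097, 0.003], [0.097, 0.995, -0.001], [-0.003, -0.001, -1.0]]
wrist_force: [-0.1, 1.1, 10.2]
grip_width: 15.8
finger_force: 58.4
```

>>> apply_moves(
  plan=[0.01,0,0,0.01,0,0,0,0.01,0,0,0.02,0,0,0,0.01,0,0,0.03,0,0,0,0.01,0,0,0.03,0,0,0,0.01,0,0,0,0,0,0],
)

```text
clock: 34.75
position: [549.6, -333.8, 182.6]
orientation: [[-0.995, 0.097, 0.006], [0.097, 0.995, -0.004], [-0.006, -0.003, -1.0]]
wrist_force: [0.0, -0.4, -0.2]
grip_width: 15.7
finger_force: 58.7
```

```bash
cat > heldt.py <<'E'
from m import *
s=ctrl.state(); p=np.array(s["position"]); R=np.array(s["orientation"]); print(s["clock"],p,R[:,0]*100,s["grip_width"],s["finger_force"])
im,d,K,E=grab("wrist"); T=(cloud(d,K,E)-p)@R; hsv=cv2.cvtColor(im,cv2.COLOR_RGB2HSV)
y=(hsv[...,0]>15)&(hsv[...,0]<35)&(hsv[...,1]>100)&(d>0)
q=T[y&(abs(T[...,0])<25)&(abs(T[...,1])<14)&(T[...,2]<5)&(T[...,2]>-45)]
print("cap pts",len(q)); z0=np.percentile(q[:,2],5); t=q[q[:,2]<z0+3]; (a,b),r=cv2.minEnclosingCircle(np.ascontiguousarray(t[:,:2],dtype=np.float32)); print("top z",z0,"centre",a,b,r)
E
python3 heldt.py
```

```text
34.75 [ 549.6 -333.8  182.6] [-99.5   9.7  -0.6] 15.70031088299615 58.667044043540955
cap pts 1003
top z -21.892185866899535 centre 0.519903838634491 -0.6745113730430603 9.377578735351562
```

>>> apply_moves(
  plan=[0.01,-0.001,0.034,0,0,0,-0.128,0.01,-0.001,0.034,0,0,0,-0.128,0.01,-0.001,0.034,0,0,0,-0.128,0.01,-0.001,0.034,0,0,0,-0.128,0.01,-0.001,0.034,0,0,0,-0.128],
)

```text
clock: 35.3
position: [542.3, -161.4, 176.7]
orientation: [[-0.737, 0.676, -0.001], [0.676, 0.737, 0.0], [0.001, -0.0, -1.0]]
wrist_force: [0.1, -0.1, -0.7]
grip_width: 15.7
finger_force: 58.7
```

>>> apply_moves(
  plan=[0.01,-0.001,0.034,0,0,0,-0.128,0.01,0,0.034,0,0,0,-0.128,0.01,0,0.034,0,0,0,-0.128,0.01,0,0.034,0,0,0,-0.128,0.01,0,0.034,0,0,0,-0.128],
)

```text
clock: 35.8
position: [541.4, 8.6, 176.8]
orientation: [[-0.188, 0.982, -0.001], [0.982, 0.188, -0.0], [0.0, -0.001, -1.0]]
wrist_force: [0.4, 0.2, -1.3]
grip_width: 15.6
finger_force: 58.7
```

>>> apply_moves(
  plan=[0.01,0,0.034,0,0,0,-0.127,0.01,0,0,0,0,0,0,0.01,0,0,0,0,0,0,0.01,0,0,0,0,0,0],
)

```text
clock: 36.2
position: [541.8, 40.6, 176.9]
orientation: [[-0.068, 0.998, -0.0], [0.998, 0.068, -0.0], [-0.0, -0.0, -1.0]]
wrist_force: [-0.6, -0.8, -0.3]
grip_width: 16.1
finger_force: 58.7
```

```bash
python3 heldt.py; sed -i 's/^wells("w8")/wells()/' wells.py; python3 wells.py
```

```text
36.2 [541.8  40.6 176.9] [-6.8 99.8 -0. ] 16.112850042563988 58.69121432304382
cap pts 1020
top z -22.030679234162516 centre 0.08034877479076385 -0.5111187696456909 9.420388221740723
well [540.5  37.3  69.3 597. ]
well [542.5  42.5  10.1 289. ]
well [540.1  76.2  10.1 322. ]
```

>>> apply_moves(
  plan=[0.01,0.0013,0.001,-0.03,0,0,0,0.01,0,0,-0.02,0,0,0,0.01,0,0,0,0,0,0,0.01,0,0,-0.015,0,0,0,0.01,0,0,-0.01,0,0,0],
)

```text
clock: 36.8
position: [543.6, 41.8, 102.4]
orientation: [[-0.066, 0.998, 0.001], [0.998, 0.066, 0.0], [-0.0, 0.001, -1.0]]
wrist_force: [-0.6, 0.1, -0.1]
grip_width: 15.7
finger_force: 58.7
```

>>> apply_moves(
  plan=[0.01,0,0,-0.008,0,0,0,0.01,0,0,-0.004,0,0,0,0.01,0,0,0,0,0,0],
)

```text
clock: 37.1
position: [543.1, 42.2, 89.9]
orientation: [[-0.067, 0.998, -0.001], [0.998, 0.067, -0.0], [0.0, -0.001, -1.0]]
wrist_force: [-0.1, -0.2, 1.5]
grip_width: 16.2
finger_force: 58.7
```

>>> apply_moves(
  plan=[0.01,0,0,-0.002,0,0,0,0.01,0,0,0,0,0,0],
)

```text
clock: 37.3
position: [543.4, 42.3, 88.3]
orientation: [[-0.067, 0.998, 0.0], [0.998, 0.067, -0.0], [-0.0, 0.0, -1.0]]
wrist_force: [-1.0, 0.3, 0.2]
grip_width: 15.7
finger_force: 58.7
```

>>> apply_moves(
  plan=[0.026,0,0,0,0,0,0,0.026,0,0,0,0,0,0,0.026,0,0,0.01,0,0,0,0.026,0,0,0.03,0,0,0,0.026,0,0,0.045,0,0,0],
)

```text
clock: 37.8
position: [541.9, 42.1, 173.1]
orientation: [[-0.067, 0.998, -0.003], [0.998, 0.067, -0.0], [-0.0, -0.003, -1.0]]
wrist_force: [0.3, 0.0, 0.3]
grip_width: 25.9
finger_force: 0.0
```

```bash
cat > tin.py <<'E'
from m import *
s=ctrl.state(); print(s["clock"],s["position"],s["grip_width"],s["wrist_force"])
im,d,K,E=grab("wrist"); P=cloud(d,K,E); hsv=cv2.cvtColor(im,cv2.COLOR_RGB2HSV); X,Y,Z=P[...,0],P[...,1],P[...,2]
m=((hsv[...,0]>15)&(hsv[...,0]<35)&(hsv[...,1]>100)&(d>0)&(Y>-100)&(Y<100)).astype(np.uint8); k,l,st,c=cv2.connectedComponentsWithStats(m)
for i in range(1,k):
    if st[i,4]>30: q=P[l==i]; z0=np.percentile(q[:,2],95); t=q[q[:,2]>z0-3]; print("tube top",z0,t.mean(0)[:2])
E
python3 tin.py; python3 edge.py | tail -12
```

```text
37.8 [541.9  42.1 173.1] 25.92301496303793 [0.3 0.  0.3]
tube top 109.10622133782435 [543.5  43.3]
state 37.85 [545.   42.4 181.7] [-6.7 99.8  0. ] [ 1.1 -0.4  9. ]
-25 96 [608.2 623.6] mid 615.8849719234631 at y0 614.2099719234632
-10 74 [607.2 616.5] mid 611.8792670160958 at y0 611.2092670160959
5 17 [597.8 598.4] mid 598.08954818302 at y0 598.4245481830201
20 106 [597.  619.3] mid 608.1680131543371 at y0 609.5080131543372
35 114 [602. 614.] mid 607.9764365815734 at y0 610.3214365815734
50 96 [603.  612.6] mid 607.8087769403569 at y0 611.1587769403569
65 17 [593.9 598.7] mid 596.3193785071944 at y0 600.6743785071944
80 35 [592.9 601.9] mid 597.386807226615 at y0 602.746807226615
95 138 [598.1 609.7] mid 603.8936705986156 at y0 610.2586705986156
110 81 [602.8 608.5] mid 605.6706995946258 at y0 613.0406995946258
```

Tube 1 is seated (top at z 109) and the rack is unmoved. Next tube T3.

>>> apply_moves(
  plan=[0.04,-0.003,-0.034,0,0,0,0.128,0.04,-0.003,-0.034,0,0,0,0.128,0.04,-0.003,-0.034,0,0,0,0.128,0.04,-0.003,-0.034,0,0,0,0.128,0.04,-0.003,-0.034,0,0,0,0.128],
)

```text
clock: 38.4
position: [528.1, -129.1, 173.8]
orientation: [[-0.654, 0.757, 0.001], [0.757, 0.654, -0.0], [-0.001, 0.0, -1.0]]
wrist_force: [0.6, 0.6, -0.8]
grip_width: 40.3
finger_force: 0.0
```

>>> apply_moves(
  plan=[0.04,-0.003,-0.034,0,0,0,0.128,0.04,-0.003,-0.034,0,0,0,0.128,0.04,-0.003,-0.034,0,0,0,0.128,0.04,-0.003,-0.034,0,0,0,0.128,0.04,-0.004,-0.034,0,0,0,0.128],
)

```text
clock: 38.9
position: [512.0, -299.2, 173.8]
orientation: [[-0.976, 0.217, 0.001], [0.217, 0.976, -0.0], [-0.001, -0.0, -1.0]]
wrist_force: [0.5, 0.4, -0.2]
grip_width: 40.1
finger_force: 0.0
```

>>> apply_moves(
  plan=[0.04,-0.004,-0.03,0,0,0,0.127,0.04,0,0,0,0,0,0,0.04,0,0,-0.01,0,0,0,0.04,0,0,0,0,0,0],
)

```text
clock: 39.3
position: [507.9, -326.7, 161.8]
orientation: [[-0.995, 0.098, -0.001], [0.098, 0.995, 0.001], [0.002, 0.001, -1.0]]
wrist_force: [-0.0, -0.2, -0.2]
grip_width: 40.0
finger_force: 0.0
```

```bash
python3 caps.py
```

```text
39.3 [ 507.9 -326.7  161.8] [-99.5   9.8   0.2]
cap 586 [ 428.8 -320.     8.9] z 110.34570590412838 mean [ 428.9 -319.9  110.4]
cap 505 [ 468.7 -323.8    9. ] z 110.41020507454533 mean [ 468.2 -323.8  110.4]
cap 455 [ 508.2 -327.8    8.9] z 110.33914030876034 mean [ 507.4 -327.8  110.2]
```

>>> apply_moves(
  plan=[0.04,0.0005,-0.001,-0.03,0,0,0,0.04,0,0,-0.03,0,0,0,0.04,0,0,-0.016,0,0,0,0.04,0,0,0,0,0,0,0.04,0,0,0,0,0,0],
)

```text
clock: 39.85
position: [509.1, -328.2, 87.8]
orientation: [[-0.995, 0.096, 0.0], [0.096, 0.995, -0.0], [-0.0, -0.0, -1.0]]
wrist_force: [-0.5, -0.3, 1.0]
grip_width: 39.9
finger_force: 0.0
```

>>> apply_moves(
  plan=[0.01,0,0,0,0,0,0,0.01,0,0,0,0,0,0,0.01,0,0,0,0,0,0,0.01,0,0,0,0,0,0],
)

```text
clock: 40.25
position: [509.6, -329.0, 88.6]
orientation: [[-0.995, 0.097, 0.002], [0.097, 0.995, -0.001], [-0.002, -0.001, -1.0]]
wrist_force: [-1.0, 1.3, 6.6]
grip_width: 15.6
finger_force: 58.4
```

>>> apply_moves(
  plan=[0.01,0,0,0.01,0,0,0,0.01,0,0,0.02,0,0,0,0.01,0,0,0.03,0,0,0,0.01,0,0,0.03,0,0,0,0.01,0,0,0,0,0,0],
)

```text
clock: 40.75
position: [510.4, -329.9, 182.4]
orientation: [[-0.995, 0.097, 0.006], [0.097, 0.995, -0.004], [-0.006, -0.003, -1.0]]
wrist_force: [-0.2, -0.6, -0.2]
grip_width: 16.0
finger_force: 58.8
```

>>> apply_moves(
  plan=[0.01,0.003,0.03,0,0,0,-0.128,0.01,0.003,0.03,0,0,0,-0.128,0.01,0.003,0.03,0,0,0,-0.128,0.01,0.003,0.03,0,0,0,-0.128,0.01,0.003,0.03,0,0,0,-0.128],
)

```text
clock: 41.25
position: [523.7, -177.6, 177.5]
orientation: [[-0.737, 0.676, 0.0], [0.676, 0.737, -0.0], [-0.0, 0.0, -1.0]]
wrist_force: [1.3, 0.5, -0.2]
grip_width: 15.7
finger_force: 58.8
```

>>> apply_moves(
  plan=[0.01,0.003,0.03,0,0,0,-0.128,0.01,0.003,0.03,0,0,0,-0.128,0.01,0.004,0.03,0,0,0,-0.128,0.01,0.004,0.03,0,0,0,-0.128,0.01,0.004,0.03,0,0,0,-0.128],
)

```text
clock: 41.75
position: [541.7, -27.6, 177.5]
orientation: [[-0.187, 0.982, 0.0], [0.982, 0.187, -0.0], [-0.0, 0.0, -1.0]]
wrist_force: [0.0, 0.1, -0.7]
grip_width: 15.6
finger_force: 58.8
```

>>> apply_moves(
  plan=[0.01,0.004,0.034,0,0,0,-0.127,0.01,0,0,0,0,0,0,0.01,0,0,0,0,0,0,0.01,0,0,0,0,0,0],
)

```text
clock: 42.15
position: [545.7, 4.7, 177.3]
orientation: [[-0.068, 0.998, 0.0], [0.998, 0.068, -0.0], [-0.0, 0.0, -1.0]]
wrist_force: [0.3, 0.4, 0.2]
grip_width: 16.0
finger_force: 58.8
```

```bash
python3 heldt.py;  python3 wells.py
```

```text
42.15 [545.7   4.7 177.3] [-6.8 99.8 -0. ] 16.014993150770085 58.778228759765625
cap pts 1024
top z -22.60443280337136 centre 0.4782105088233948 -0.4220792353153229 9.337417602539062
well [544.8   8.6  10.2 291. ]
well [513.4  18.5  71.5 721. ]
well [541.6  43.7   9.8  69. ]
well [540.3  75.7  10.3 369. ]
well [532.9  97.7  21.7 118. ]
```

>>> apply_moves(
  plan=[0.01,-0.0005,0.0025,-0.03,0,0,0,0.01,0,0,-0.02,0,0,0,0.01,0,0,0,0,0,0,0.01,0,0,-0.015,0,0,0,0.01,0,0,-0.01,0,0,0],
)

```text
clock: 42.75
position: [545.6, 7.3, 102.5]
orientation: [[-0.067, 0.998, 0.001], [0.998, 0.067, -0.0], [-0.0, 0.001, -1.0]]
wrist_force: [-0.1, 0.0, 0.7]
grip_width: 15.6
finger_force: 58.8
```

>>> apply_moves(
  plan=[0.01,0,0,-0.008,0,0,0,0.01,0,0,-0.004,0,0,0,0.01,0,0,-0.002,0,0,0,0.01,0,0,0,0,0,0],
)

```text
clock: 43.15
position: [545.3, 7.7, 88.2]
orientation: [[-0.067, 0.998, 0.0], [0.998, 0.067, 0.0], [-0.0, 0.0, -1.0]]
wrist_force: [-1.2, 0.0, 0.2]
grip_width: 15.6
finger_force: 58.8
```

>>> apply_moves(
  plan=[0.026,0,0,0,0,0,0,0.026,0,0,0,0,0,0,0.026,0,0,0.01,0,0,0,0.026,0,0,0.03,0,0,0,0.026,0,0,0.045,0,0,0],
)

```text
clock: 43.65
position: [543.9, 7.7, 173.2]
orientation: [[-0.067, 0.998, -0.003], [0.998, 0.067, -0.0], [0.0, -0.003, -1.0]]
wrist_force: [0.9, -0.5, -0.5]
grip_width: 25.8
finger_force: 0.0
```

```bash
python3 tin.py
```

```text
43.65 [543.9   7.7 173.2] 25.800631589127903 [ 0.9 -0.5 -0.5]
tube top 109.24030028383717 [543.6  42.8]
tube top 109.20048569158467 [547.    9.3]
```

>>> apply_moves(
  plan=[0.04,-0.007,-0.03,0,0,0,0.128,0.04,-0.007,-0.03,0,0,0,0.128,0.04,-0.007,-0.03,0,0,0,0.128,0.04,-0.007,-0.03,0,0,0,0.128,0.04,-0.007,-0.03,0,0,0,0.128],
)

```text
clock: 44.2
position: [510.0, -143.4, 174.1]
orientation: [[-0.654, 0.757, 0.001], [0.757, 0.654, -0.0], [-0.001, 0.001, -1.0]]
wrist_force: [0.3, -0.0, -0.2]
grip_width: 40.1
finger_force: 0.0
```

>>> apply_moves(
  plan=[0.04,-0.007,-0.03,0,0,0,0.128,0.04,-0.007,-0.03,0,0,0,0.128,0.04,-0.007,-0.03,0,0,0,0.128,0.04,-0.007,-0.03,0,0,0,0.128,0.04,-0.007,-0.03,0,0,0,0.128],
)

```text
clock: 44.7
position: [475.0, -293.6, 174.1]
orientation: [[-0.976, 0.217, 0.001], [0.217, 0.976, -0.0], [-0.001, -0.0, -1.0]]
wrist_force: [0.5, -0.3, 1.0]
grip_width: 40.1
finger_force: 0.0
```

>>> apply_moves(
  plan=[0.04,-0.007,-0.031,0,0,0,0.127,0.04,0,0,0,0,0,0,0.04,0,0,-0.01,0,0,0,0.04,0,0,0,0,0,0],
)

```text
clock: 45.1
position: [468.0, -322.2, 162.0]
orientation: [[-0.995, 0.098, -0.001], [0.098, 0.995, 0.001], [0.001, 0.001, -1.0]]
wrist_force: [0.6, 0.4, 0.1]
grip_width: 40.0
finger_force: 0.0
```

```bash
python3 caps.py
```

```text
45.1 [ 468.  -322.2  162. ] [-99.5   9.8   0.1]
cap 508 [ 428.9 -319.8    9. ] z 110.438011253589 mean [ 428.4 -319.8  110.4]
cap 462 [ 468.6 -323.8    9.1] z 110.38860971513266 mean [ 467.6 -323.7  110.2]
```

>>> apply_moves(
  plan=[0.04,0.0005,-0.001,-0.03,0,0,0,0.04,0,0,-0.03,0,0,0,0.04,0,0,-0.016,0,0,0,0.04,0,0,0,0,0,0,0.04,0,0,0,0,0,0],
)

```text
clock: 45.65
position: [469.1, -323.8, 87.8]
orientation: [[-0.995, 0.096, 0.0], [0.096, 0.995, -0.0], [-0.0, -0.0, -1.0]]
wrist_force: [-0.4, 0.2, 0.9]
grip_width: 40.2
finger_force: 0.0
```

>>> apply_moves(
  plan=[0.01,0,0,0,0,0,0,0.01,0,0,0,0,0,0,0.01,0,0,0,0,0,0,0.01,0,0,0,0,0,0],
)

```text
clock: 46.05
position: [469.6, -324.6, 88.5]
orientation: [[-0.995, 0.097, 0.002], [0.097, 0.995, -0.001], [-0.002, -0.001, -1.0]]
wrist_force: [-0.1, 1.9, 7.4]
grip_width: 15.7
finger_force: 58.4
```

>>> apply_moves(
  plan=[0.01,0,0,0.01,0,0,0,0.01,0,0,0.02,0,0,0,0.01,0,0,0.03,0,0,0,0.01,0,0,0.03,0,0,0,0.01,0,0,0,0,0,0],
)

```text
clock: 46.55
position: [470.4, -325.4, 182.2]
orientation: [[-0.995, 0.097, 0.006], [0.097, 0.995, -0.004], [-0.006, -0.003, -1.0]]
wrist_force: [0.4, 1.0, -0.1]
grip_width: 15.8
finger_force: 58.7
```

>>> apply_moves(
  plan=[0.01,0.007,0.027,0,0,0,-0.128,0.01,0.007,0.027,0,0,0,-0.128,0.01,0.007,0.027,0,0,0,-0.128,0.01,0.007,0.027,0,0,0,-0.128,0.01,0.007,0.027,0,0,0,-0.128],
)

```text
clock: 47.05
position: [503.9, -188.2, 177.5]
orientation: [[-0.737, 0.676, 0.0], [0.676, 0.737, -0.0], [-0.0, 0.0, -1.0]]
wrist_force: [-0.2, -0.3, -0.5]
grip_width: 15.7
finger_force: 58.7
```

>>> apply_moves(
  plan=[0.01,0.007,0.027,0,0,0,-0.128,0.01,0.007,0.027,0,0,0,-0.128,0.01,0.007,0.027,0,0,0,-0.128,0.01,0.007,0.027,0,0,0,-0.128,0.01,0.007,0.027,0,0,0,-0.128],
)

```text
clock: 47.55
position: [538.9, -53.1, 177.6]
orientation: [[-0.188, 0.982, 0.0], [0.982, 0.188, -0.0], [-0.0, 0.0, -1.0]]
wrist_force: [0.2, -0.1, -0.7]
grip_width: 15.7
finger_force: 58.8
```

>>> apply_moves(
  plan=[0.01,0.008,0.029,0,0,0,-0.127,0.01,0,0,0,0,0,0,0.01,0,0,0,0,0,0,0.01,0,0,0,0,0,0],
)

```text
clock: 47.95
position: [546.6, -25.9, 177.3]
orientation: [[-0.068, 0.998, 0.0], [0.998, 0.068, -0.0], [-0.0, 0.0, -1.0]]
wrist_force: [-0.3, 0.0, -1.3]
grip_width: 15.9
finger_force: 58.8
```

```bash
python3 heldt.py;  python3 wells.py
```

```text
47.95 [546.6 -25.9 177.3] [-6.8 99.8 -0. ] 15.872039408344259 58.750412464141846
cap pts 1033
top z -22.485779581507042 centre 0.6148961782455444 -0.6481413841247559 9.332889556884766
well [547.  -25.2  10.1 277. ]
well [544.5   8.7   9.9  70. ]
well [523.8  21.3  78.6 883. ]
well [540.3  75.4  10.2 403. ]
```

>>> apply_moves(
  plan=[0.01,0.001,-0.0005,-0.03,0,0,0,0.01,0,0,-0.02,0,0,0,0.01,0,0,0,0,0,0,0.01,0,0,-0.015,0,0,0,0.01,0,0,-0.01,0,0,0],
)

```text
clock: 48.55
position: [548.0, -26.2, 102.5]
orientation: [[-0.067, 0.998, 0.001], [0.998, 0.067, -0.0], [-0.0, 0.001, -1.0]]
wrist_force: [0.8, 0.1, -0.2]
grip_width: 15.9
finger_force: 58.8
```

>>> apply_moves(
  plan=[0.01,0,0,-0.008,0,0,0,0.01,0,0,-0.004,0,0,0,0.01,0,0,-0.002,0,0,0,0.01,0,0,0,0,0,0],
)

```text
clock: 48.95
position: [547.8, -25.8, 88.2]
orientation: [[-0.067, 0.998, 0.0], [0.998, 0.067, -0.0], [-0.0, 0.0, -1.0]]
wrist_force: [-1.2, 0.3, -0.1]
grip_width: 16.0
finger_force: 58.8
```

>>> apply_moves(
  plan=[0.026,0,0,0,0,0,0,0.026,0,0,0,0,0,0,0.026,0,0,0.01,0,0,0,0.026,0,0,0.03,0,0,0,0.026,0,0,0.045,0,0,0],
)

```text
clock: 49.45
position: [546.4, -25.7, 173.2]
orientation: [[-0.067, 0.998, -0.003], [0.998, 0.067, 0.0], [0.0, -0.003, -1.0]]
wrist_force: [0.8, -1.3, 0.5]
grip_width: 25.8
finger_force: 0.0
```

```bash
python3 tin.py
```

```text
49.45 [546.4 -25.7 173.2] 25.83463518214568 [ 0.8 -1.3  0.5]
tube top 109.26811627499674 [543.6  42.6]
tube top 109.11746275994079 [546.4   8.9]
tube top 109.29139882650145 [547.2 -24.4]
```

>>> apply_moves(
  plan=[0.04,-0.011,-0.027,0,0,0,0.128,0.04,-0.011,-0.027,0,0,0,0.128,0.04,-0.011,-0.027,0,0,0,0.128,0.04,-0.011,-0.027,0,0,0,0.128,0.04,-0.011,-0.027,0,0,0,0.128],
)

```text
clock: 50.0
position: [492.4, -161.8, 174.1]
orientation: [[-0.654, 0.757, 0.001], [0.757, 0.654, -0.0], [-0.001, 0.001, -1.0]]
wrist_force: [1.1, -0.3, 0.4]
grip_width: 39.8
finger_force: 0.0
```

>>> apply_moves(
  plan=[0.04,-0.011,-0.027,0,0,0,0.128,0.04,-0.011,-0.027,0,0,0,0.128,0.04,-0.011,-0.027,0,0,0,0.128,0.04,-0.011,-0.027,0,0,0,0.128,0.04,-0.011,-0.027,0,0,0,0.128],
)

```text
clock: 50.5
position: [437.3, -296.9, 174.1]
orientation: [[-0.976, 0.217, 0.001], [0.217, 0.976, -0.001], [-0.001, -0.0, -1.0]]
wrist_force: [0.7, -1.4, 0.5]
grip_width: 40.2
finger_force: 0.0
```

>>> apply_moves(
  plan=[0.04,-0.009,-0.026,0,0,0,0.127,0.04,0,0,0,0,0,0,0.04,0,0,-0.01,0,0,0,0.04,0,0,0,0,0,0],
)

```text
clock: 50.9
position: [428.5, -320.9, 162.0]
orientation: [[-0.995, 0.098, -0.001], [0.098, 0.995, 0.001], [0.001, 0.001, -1.0]]
wrist_force: [0.6, -0.6, -1.2]
grip_width: 40.2
finger_force: 0.0
```

```bash
python3 caps.py
```

```text
50.9 [ 428.5 -320.9  162. ] [-99.5   9.8   0.1]
cap 453 [ 428.6 -320.1    8.9] z 110.30582813099716 mean [ 427.8 -319.9  110.2]
```

>>> apply_moves(
  plan=[0.04,0.0005,0.001,-0.03,0,0,0,0.04,0,0,-0.03,0,0,0,0.04,0,0,-0.016,0,0,0,0.04,0,0,0,0,0,0,0.04,0,0,0,0,0,0],
)

```text
clock: 51.45
position: [429.6, -320.3, 87.7]
orientation: [[-0.995, 0.096, 0.0], [0.096, 0.995, -0.0], [-0.0, -0.0, -1.0]]
wrist_force: [0.7, -0.5, 0.3]
grip_width: 39.7
finger_force: 0.0
```

>>> apply_moves(
  plan=[0.01,0,0,0,0,0,0,0.01,0,0,0,0,0,0,0.01,0,0,0,0,0,0,0.01,0,0,0,0,0,0],
)

```text
clock: 51.85
position: [430.0, -321.1, 88.4]
orientation: [[-0.995, 0.097, 0.002], [0.097, 0.995, -0.001], [-0.002, -0.001, -1.0]]
wrist_force: [-0.0, 1.7, 6.7]
grip_width: 15.7
finger_force: 58.4
```

>>> apply_moves(
  plan=[0.01,0,0,0.01,0,0,0,0.01,0,0,0.02,0,0,0,0.01,0,0,0.03,0,0,0,0.01,0,0,0.03,0,0,0,0.01,0,0,0,0,0,0],
)

```text
clock: 52.35
position: [430.9, -322.0, 181.9]
orientation: [[-0.995, 0.097, 0.005], [0.097, 0.995, -0.004], [-0.006, -0.003, -1.0]]
wrist_force: [-0.2, -0.3, 0.1]
grip_width: 15.6
finger_force: 58.8
```

>>> apply_moves(
  plan=[0.01,0.011,0.024,0,0,0,-0.128,0.01,0.011,0.024,0,0,0,-0.128,0.01,0.011,0.024,0,0,0,-0.128,0.01,0.011,0.024,0,0,0,-0.128,0.01,0.011,0.024,0,0,0,-0.128],
)

```text
clock: 52.85
position: [484.6, -199.8, 177.5]
orientation: [[-0.737, 0.676, 0.0], [0.676, 0.737, -0.0], [-0.0, 0.0, -1.0]]
wrist_force: [0.7, -0.7, -1.6]
grip_width: 15.7
finger_force: 58.8
```

>>> apply_moves(
  plan=[0.01,0.011,0.024,0,0,0,-0.128,0.01,0.011,0.024,0,0,0,-0.128,0.01,0.011,0.024,0,0,0,-0.128,0.01,0.011,0.024,0,0,0,-0.128,0.01,0.011,0.024,0,0,0,-0.128],
)

```text
clock: 53.35
position: [539.6, -79.7, 177.5]
orientation: [[-0.188, 0.982, 0.0], [0.982, 0.188, -0.0], [-0.0, 0.0, -1.0]]
wrist_force: [0.0, 0.1, -0.3]
grip_width: 15.7
finger_force: 58.8
```

>>> apply_moves(
  plan=[0.01,0.01,0.022,0,0,0,-0.127,0.01,0,0,0,0,0,0,0.01,0,0,0,0,0,0,0.01,0,0,0,0,0,0],
)

```text
clock: 53.75
position: [549.0, -59.4, 177.3]
orientation: [[-0.068, 0.998, 0.0], [0.998, 0.068, -0.0], [-0.0, 0.0, -1.0]]
wrist_force: [0.3, -0.3, 0.2]
grip_width: 15.8
finger_force: 58.8
```

```bash
python3 heldt.py;  python3 wells.py
```

```text
53.75 [549.  -59.4 177.3] [-6.8 99.8 -0. ] 15.847000398944846 58.789417147636414
cap pts 1022
top z -22.448713378890496 centre 0.8757479190826416 -0.5507160425186157 9.264264106750488
well [549.3 -59.4  10.2 251. ]
well [547.  -25.5  10.1  69. ]
well [526.8  18.9  80.3 973. ]
well [542.3  40.5  10.2 101. ]
well [540.4  74.8  10.1 435. ]
```

>>> apply_moves(
  plan=[0.01,0.001,-0.001,-0.03,0,0,0,0.01,0,0,-0.02,0,0,0,0.01,0,0,0,0,0,0,0.01,0,0,-0.015,0,0,0,0.01,0,0,-0.01,0,0,0],
)

```text
clock: 54.35
position: [550.5, -60.2, 102.5]
orientation: [[-0.067, 0.998, 0.001], [0.998, 0.067, -0.0], [-0.0, 0.001, -1.0]]
wrist_force: [-0.3, 0.4, 0.1]
grip_width: 15.6
finger_force: 58.8
```

>>> apply_moves(
  plan=[0.01,0,0,-0.008,0,0,0,0.01,0,0,-0.004,0,0,0,0.01,0,0,-0.002,0,0,0,0.01,0,0,0,0,0,0],
)

```text
clock: 54.75
position: [550.3, -59.8, 88.2]
orientation: [[-0.067, 0.998, 0.0], [0.998, 0.067, 0.0], [-0.0, 0.0, -1.0]]
wrist_force: [-0.5, 0.4, 0.1]
grip_width: 16.0
finger_force: 58.8
```

>>> apply_moves(
  plan=[0.026,0,0,0,0,0,0,0.026,0,0,0,0,0,0,0.026,0,0,0.01,0,0,0,0.026,0,0,0.03,0,0,0,0.026,0,0,0.045,0,0,0],
)

```text
clock: 55.25
position: [548.9, -59.6, 173.1]
orientation: [[-0.067, 0.998, -0.003], [0.998, 0.067, 0.0], [0.001, -0.003, -1.0]]
wrist_force: [1.5, -0.1, 0.4]
grip_width: 25.9
finger_force: 0.0
```

>>> apply_moves(
  plan=[0.026,-0.01,-0.02,0.045,0,0,0,0.026,-0.01,-0.03,0,0,0,0,0.026,0,0,0,0,0,0,0.026,0,0,0,0,0,0],
)

```text
clock: 55.65
position: [530.2, -110.0, 218.6]
orientation: [[-0.066, 0.998, 0.001], [0.998, 0.066, 0.0], [-0.0, 0.001, -1.0]]
wrist_force: [-0.4, 0.0, 0.3]
grip_width: 25.8
finger_force: 0.0
```

```bash
python3 tin.py; python3 edge.py; python3 - <<'E'
from m import *
im,d,K,E=grab("wrist"); save("fin",im); P=cloud(d,K,E); X,Y,Z=P[...,0],P[...,1],P[...,2]
m=((Z>118)&(Z<130)&(d>0)&(X>570)&(X<650)).astype(np.uint8); k,l,st,c=cv2.connectedComponentsWithStats(m)
for i in range(1,k):
    if st[i,4]>10: q=P[l==i]; print(st[i,4],np.median(q,0),np.percentile(q[:,2],95))
E
```

```text
55.65 [ 530.2 -110.   218.6] 25.78943233671652 [-0.4  0.   0.3]
tube top 109.11614336622324 [543.8  37.8]
tube top 109.3190603556756 [546.5   8.2]
tube top 109.5302497994647 [548.3 -25.4]
tube top 109.54549675154712 [551.4 -59.3]
state 55.7 [ 530.3 -109.5  218.1] [-6.7 99.8  0. ] [-0.5  0.4 -0.9]
-85 54 [615.9 621.8] mid 618.8617928685851 at y0 613.166792868585
-70 106 [609.  620.6] mid 614.7860852965345 at y0 610.0960852965344
-55 86 [608.1 619.9] mid 614.0024227686424 at y0 610.3174227686425
-40 26 [601.  601.6] mid 601.270109054893 at y0 598.5901090548931
-25 107 [605.8 620.1] mid 612.9692959433769 at y0 611.2942959433769
-10 124 [605.1 616.5] mid 610.7749361642459 at y0 610.1049361642459
5 61 [598.  620.5] mid 609.2420719339042 at y0 609.5770719339042
20 21 [596.9 605.5] mid 601.2226603695468 at y0 602.5626603695468
35 128 [602.  613.8] mid 607.9064677313479 at y0 610.2514677313479
50 151 [601.1 612.6] mid 606.8677738827229 at y0 610.2177738827229
199 [591.   10.2 125.7] 126.82787917717589
349 [626.1  12.9 124.5] 126.87050116325875
158 [594.6 -40.2 125.7] 127.13126121295893
278 [629.7 -38.  124.6] 126.85192812586853
```

View pics/fin.png

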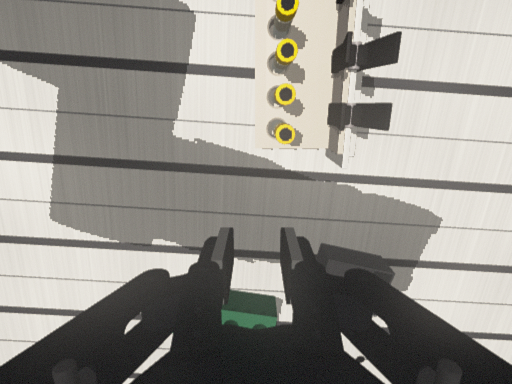

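```bash
python3 - <<'E'
from m import *
im,d,K,E=grab("scene"); P=cloud(d,K,E); X,Y,Z=P[...,0],P[...,1],P[...,2]
for y0,y1 in((45,100),(-15,40),(-70,-15)):
    q=P[(Z>112)&(Z<132)&(X>570)&(X<650)&(Y>y0)&(Y<y1)]; print(len(q),q.mean(0) if len(q) else "",np.percentile(q[:,2],95) if len(q) else "")
s=ctrl.state(); print(s["clock"],s["grip_width"],s["finger_force"],s["joint_velocities"])
print(ctrl.job_done())
E
```

```text
64 [602.9  68.7 121.1] 127.32252767515905
68 [605.8   8.2 120.7] 126.89125476537694
70 [609.2 -42.3 121.2] 127.65808758047078
55.85 26.256313052983725 0.0 [ 0.1  0.1 -0.1 -0.1 -0.  -0.1]
the job is handed in; nothing more can be done
None
```

I handed the job in at 55.9 s without a verdict coming back; at my last checks the rack was home against both stops, all three clips were down over flange and fence, all four tubes stood in white-rack wells, and the gripper was empty and clear.

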